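# Hang the red bin on the slat rail of the pass

## Task

Hang the red bin in the free bay of the aluminium slat rail, centred under the green tab: tilt its front up, feed the steel lip at its back into the groove, let its back come to rest against the black lock bar and let go of it there. Then press the front rim down until the bin hangs level and the lock bar is pushed fully home, and leave it hanging. Do not shift or knock over anything else on the counter.

Things in the scene. Friction and masses are not known exactly. Their poses are not given: they have to be found in the camera images.
- bin: Loose open red plastic bin, 0.25-0.4 kg, upright on the counter: 90 mm deep (own x -45 to 45), 110 wide (y), 90 high. Origin: centre of its underside, z up. Front faces own -x: front wall 9 mm thick (x -45 to -36), full width and height, its top is the front rim; other walls and floor 4 mm. A steel hook is on the outside of the back wall (+x): see bin_tongue and bin_lip.
- bin_tongue (a point): Where the hook's tongue leaves the back wall, at its underside (bin's x 45, y 0, z 77 mm). The tongue is 90 mm wide, 5 mm thick and sticks straight out 15 mm (x 45 to 60). At its end the lip turns up.
- bin_lip (a point): Middle of the lip's top edge (bin's x 58, y 0, z 115 mm). The lip is 4 mm thick (x 56 to 60), 90 mm wide, and rises from the tongue (z 77 to 115), so an 11 mm wide nook, open at the top, lies between back wall and lip; the upper slat goes into it.
- bin_rim (a point): Middle of the top of the bin's front rim (bin's x -40.5, y 0, z 90 mm). The front wall can be gripped across its 9 mm, one finger inside the bin; this is also the place to press.
- bay: Free bay of the fixed aluminium slat rail, marked by a green tab (110 mm wide, on the rail's top, 222 to 232 mm high). Origin: on the counter in the plane of the rail's front face, midway along the bay. Own x points into the rail, away from where the bin hangs; y along it, z up. Hung, the bin's axes point as the bay's, tongue resting on the lower slat's top edge.
- groove (a point): Middle of the lower slat's top front edge in the free bay: bay's x 0, y 0, z 160 mm. Lower slat: x 0 to 6 mm, top at z 160. Open groove: z 160 to 188. Upper slat: x 0 to 6, z 188 to 222. Hollow behind both slats to x 46, where the lip stands up behind the upper slat. The lip is taller than the groove: it goes in only with the bin's front tilted up 35 to 45 degrees, lip edge first.
- hung: White bin of the same shape, fixed in the other bay of the same rail. Origin: on the counter in the plane of the rail's face, midway along its bay, 135 mm from the free bay's origin; axes as the bay's. It stands out 92 mm from the face, 83 to 173 mm above the counter. The rail is 316 mm long, its middle midway between the two bays.
- bar (a joint): Black lock bar below the groove, 80 mm wide, 14 high, centred 98 mm above the counter. 0: stands 28 mm out of the rail's face; 0.028 m: flush, fully home. Slides stiffly (about 8 N) and stays where it is left; starts at 0 to 4 mm. The bin's weight does not move it: let go of, the hooked bin leans against it, front up by about 12 degrees.
- bar_face (a point): Centre of the lock bar's front face.
- oil: Bystander: amber bottle, 56 mm across, 185 mm high, close in front of the bin, left or right. Origin at the centre of its underside, as for all bystanders.
- shaker: Bystander: steel shaker, 46 mm across, 70 mm high, close in front of the bin, on the other side from the bottle.
- tin: Bystander: yellow tin, 68 mm across, 120 mm high.
- pan: Bystander: open aluminium pan, 100 by 200 mm, 40 mm high, on the counter in front of the rail, below the bins.
- sheets: Bystander: white carton, 70 by 130 mm, 85 mm high.
- sauce: Bystander: yellow sauce bottle, 54 mm across, 150 mm high.
- ramekin: Bystander: white bowl, 84 mm across, 45 mm high.
There are look-alikes about, which are no part of the job. What is shaped like the bin but blue or yellow is not meant.

How it is judged:
By the outcome, as a careful person would: the job done as asked, in the order asked, and still so for the second after the job is handed in, with the robot touching nothing.
It also fails if it takes over 54 s, if anything falls off the work surface, if the arm or the gripper's body presses on something with over 40 N, if the wrist force passes 120 N, or if a joint passes its speed limit or range.

## Robot

A 6-joint arm with a two-finger parallel gripper is mounted at the origin on the work surface. World frame = base frame: x ahead of the robot, y to its left, z up, the work surface at z = 0. Lengths are in m, angles in rad, forces in N, time in s.
With the tool pointing down it reaches from about 0.225 to 0.875 m from the base axis. Payload 3.4 kg.
Tool frame: the origin (TCP) lies midway between the tips of the shut fingers; the grasp point (between the pads) lies 19 mm behind it; z points along the fingers, y is the line along which they close (so a half turn about z gives the same grasp; the last joint's range is limited). The gripper opens to 85 mm and grips with 20 to 120 N. Pads are 22 mm wide; open, the fingers measure 114 mm over their backs; the gripper's body (76 mm by 85 mm) begins 54 mm behind the grasp point. The pads swing forward as they close: fully open they stand 13 mm farther back than shut.
Start: joints at [1.091, 0.276, 1.505, -0, 1.361, -0.121], TCP at [0.202, 0.538, 0.231] pointing down, gripper open.
Joint ranges: [-2.89, 2.89], [-0.75, 2.08], [0.22, 2.7], [-1.18, 4.32], [0.11, 2.71], [-2.7, 2.7]. Speed limits (rad/s): [2.57, 2.57, 3.14, 3.14, 3.14, 3.14].

## Interface

Orientations are given as a unit quaternion [w, x, y, z].
In Python, from rig import * gives the robot as it stands.
- The arm moves only by the tool apply_moves, never from a script. Its argument "steps" is one flat list of numbers, 4 for each row, row after row: the shift along the world's x, y, z in cm, then the turn about the world's z in degrees. A call has 1 to 8 rows; each row is the pose to reach, as a shift and turn from the pose commanded when the call began; what a row does not reach only later rows make up. A row lasts 1/12 s, in which the tool goes at most 41.7 mm and 7.16 degrees, less where a joint would pass 70% of its speed; a pose out of reach is approached as far as the arm can. A call with a gripper value outside its range is refused whole. "jaw" is the closure in counts, from 0 (fully open) to 255 (shut), set as the call begins (left out, the last holds). The fingers move at their own pace and stop on an object; "newtons" is the grip in N (left out, the last holds). Time passes only in rows, so rows that repeat a pose let the fingers close. It gives the time, the measured TCP pose, the force, the opening and the grip force at its end, in the units of the state.
- get_state(): the state, without advancing time (a new reading comes with each control period).
- get_image(name): name is "side" or "top" or "wrist"; returns the picture (420x560x3 uint8, red, green, blue); there is no depth.
- calibration(name): a dict with "fx", "fy", "cx", "cy" (pixels), "xyz" and "rotation" of the camera in the world. Camera axes: x right, y up, looking along -z (the intrinsics and any distortion apply to the point x, -y, -z); pixel columns grow to the right and rows downward; lengths in m; the calibration is good to about 2 mm. A picture is of the moment at which its call begins: read the wrist's pose just before it. calibration takes no time and is no camera call; for the wrist camera it gives the pose at the moment of the call.
- sign_off(): hands the job in; it is judged then, once.
The state is a dict: "clock": time; "qpos": joint angles; "qd": joint speeds; "effort": joint torques, N m; "position": TCP position; "ee_rot": TCP orientation; "contact_force": force on the tool from outside, world axes, zero at the start; "moment": the same for the moment, N m; "width": finger opening in m; "gripper_force": force on a finger pad.
Only numpy, scipy, OpenCV 4.12 (cv2) and the standard library are available. Lean on these libraries where they do the work, as an engineer would, in place of code of your own. Each camera call takes 0.05 s, during which the arm holds its last target. There are 200 camera calls.

## Working session

There is one attempt and no reset: what is moved stays moved. The work goes in short steps, Python scripts to look and compute and a tool call to move; the robot and the scene stay as the last step left them, time stands still between calls to the robot, and variables do not carry over. Pictures are saved under pics/ and viewed, at most 10 in all, crops included, and the job is handed in when it is done.

Besides the shell and the picture viewer there is one more tool, called after "Emit:" as a command line: name --argument value ..., lists and objects as JSON in quotes. apply_moves: Moves the arm, as the interface text tells. Its arguments: {"type":"object","properties":{"steps":{"type":"array","items":{"type":"number"}},"jaw":{"type":"number"},"newtons":{"type":"number"}},"required":["steps"]}

```bash
ls; mkdir -p pics; python3 - <<'E'
import rig; from rig import *
print([n for n in dir(rig) if n[0]!='_'])
s=get_state(); print(s)
import cv2,json
for n in ['side','top']:
    print(n,calibration(n))
    cv2.imwrite(f'pics/{n}0.png',cv2.resize(get_image(n)[:,:,::-1],(800,600),interpolation=cv2.INTER_CUBIC))
E
```

```text
pics
['MotionError', 'calibration', 'get_image', 'get_state', 'sign_off']
{'clock': 0.0, 'qpos': array([ 1.09098693e+00,  2.76629551e-01,  1.50615267e+00, -3.75420633e-05,
        1.36064981e+00, -1.20975928e-01]), 'qd': array([ 1.44349384e-03,  1.31992332e-03,  8.69046194e-05,  1.85387011e-04,
        1.08538224e-03, -5.87968524e-04]), 'effort': array([ 1.12714333e-03, -4.16779876e+01, -2.45799762e+01, -1.58840714e-05,
        1.14422949e-02,  5.94119996e-06]), 'position': array([0.20169321, 0.53791114, 0.23041219]), 'ee_rot': array([-2.54599383e-04,  1.78451756e-01,  9.83948233e-01, -8.83937585e-04]), 'contact_force': array([0.29075407, 0.16400924, 0.05018944]), 'moment': array([ 0.03189368,  0.04800375, -0.01276449]), 'gripper_force': 0.0, 'width': 0.08568904890558762}
side {'fx': 418.624910061636, 'fy': 418.624910061636, 'cx': 271.074935768813, 'cy': 204.24788889821278, 'xyz': array([ 0.20490556, -0.74753924,  0.6819458 ]), 'rotation': array([ 0.86441532,  0.45234627, -0.09612158, -0.19730599])}
top {'fx': 508.3465814388007, 'fy': 508.3465814388007, 'cx': 275.12511351474905, 'cy': 215.0913934491572, 'xyz': array([ 0.43236552, -0.05666142,  1.3706786 ]), 'rotation': array([ 0.70650529,  0.03723472, -0.02197812, -0.70638574])}
```

View pics/side0.png

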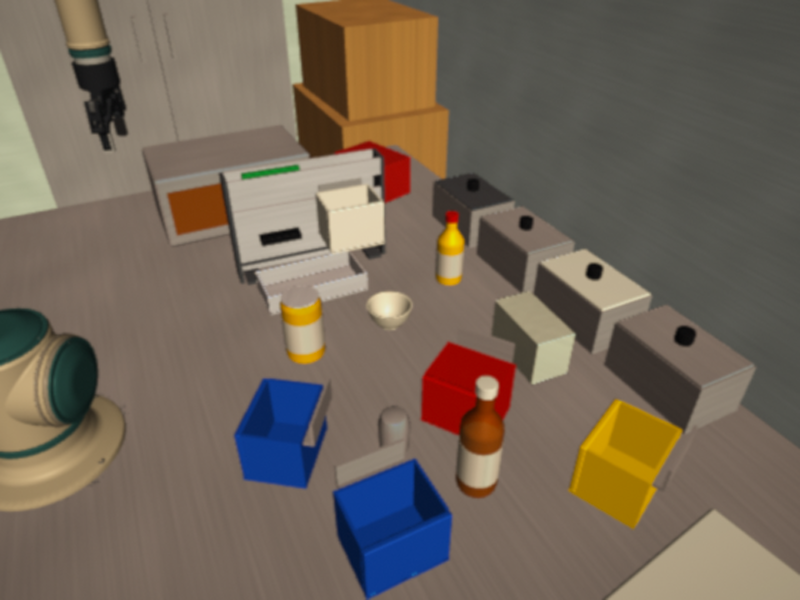

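View pics/top0.png

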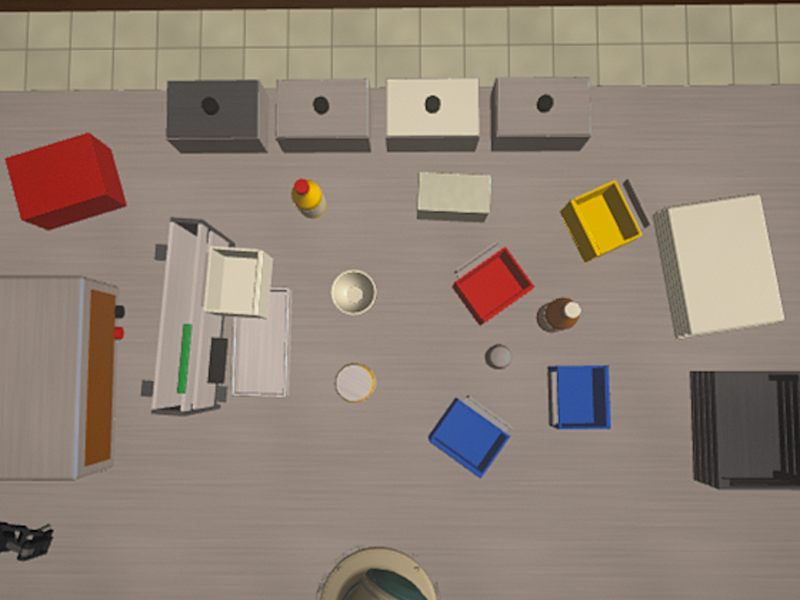

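The red bin is at top (493,286), with its hook at the upper left (478,258) and its front facing the lower right. Things that could be mistaken for it are the blue bins (580,397) and (469,437), the yellow bin (601,220), the white hung bin (238,282) and the red box (67,180). The free bay has its green tab at (185,358) and its lock bar at (218,360). Next is one close crop of the bin and the bay.

```bash
cat > h.py <<'E'
import numpy as np, cv2
from rig import *
from scipy.spatial.transform import Rotation as R
def rot(q): return R.from_quat([q[1],q[2],q[3],q[0]])
def proj(c,P):
    p=rot(c['rotation']).inv().apply(np.atleast_2d(P)-c['xyz'])
    return np.c_[c['cx']+c['fx']*p[:,0]/-p[:,2], c['cy']-c['fy']*p[:,1]/-p[:,2]]
def unproj(c,uv,z):
    d=rot(c['rotation']).apply([(uv[0]-c['cx'])/c['fx'],-(uv[1]-c['cy'])/c['fy'],-1])
    return c['xyz']+d*(z-c['xyz'][2])/d[2]
def body(pose,P):
    x,y,a=pose; return R.from_euler('z',a).apply(np.atleast_2d(P))+[x,y,0]
E
python3 - <<'E'
import cv2,numpy as np
from h import *
t=get_image('top')[:,:,::-1]
def crop(im,x0,y0,w,h,f): return cv2.resize(im[y0:y0+h,x0:x0+w],(w*f,h*f),interpolation=cv2.INTER_CUBIC)
a=crop(t,305,160,100,100,4); b=crop(t,100,145,110,150,4)
print(a.shape,b.shape)
cv2.imwrite('pics/c1.png',np.hstack([np.vstack([a,np.zeros((200,400,3),'uint8')])[:600],b[:600,:400]]))
E
```

```text
(400, 400, 3) (600, 440, 3)
```

View pics/c1.png

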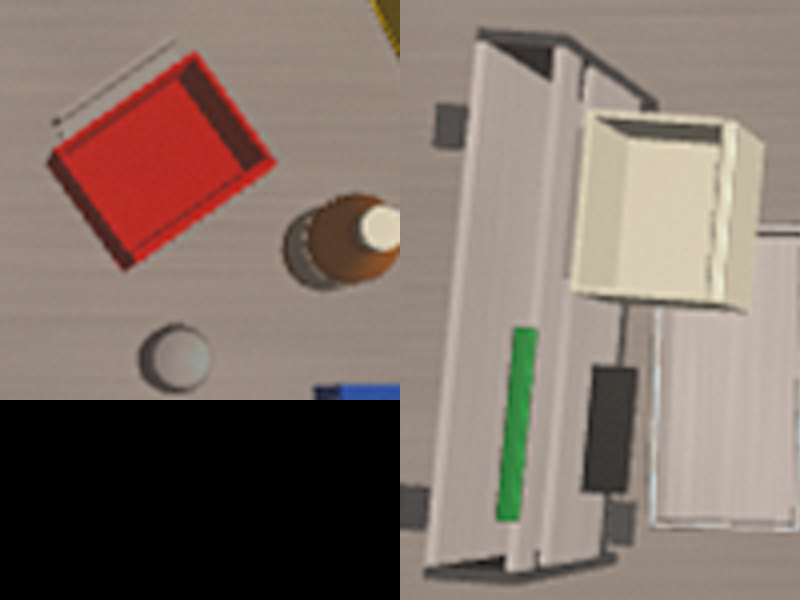

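```bash
cat > fit.py <<'E'
from h import *
from scipy.optimize import least_squares
ct=calibration('top'); cs=calibration('side')
o=lambda px,py:(305+px/4-.5,160+py/4-.5)
m=np.array([[45,55,90],[45,-55,90],[-45,-55,90],[-45,55,90],[58,45,115],[58,-45,115]])/1000
px=np.array([o(48,158),o(197,52),o(276,162),o(126,271),o(55,121),o(177,40)])
# own y left: hook dir +x up-left
f=lambda p:(proj(ct,body(p,m))-px).ravel()
c0=unproj(ct,px[:4].mean(0),.09)
best=min((least_squares(f,[c0[0],c0[1],a]) for a in np.arange(0,6.3,.8)),key=lambda r:r.cost)
print('bin',best.x,np.degrees(best.x[2]),best.fun.reshape(-1,2).round(1).tolist())
r=lambda px,py:(100+(px-400)/4-.5,145+py/4-.5)
mb=np.array([[0,-55,222],[0,55,222],[-26,40,105],[-26,-40,105],[0,158,60]])/1000
pb=np.array([r(519,521),r(538,328),r(637,368),r(628,492),r(655,103)])
# world: into rail = +y => a~90deg; bay y = world -x
def fit(sgn):
    mm=mb[:4].copy()*[1,sgn,1]
    g=lambda p:(proj(ct,body(p,mm))-pb[:4]).ravel()
    return min((least_squares(g,[*unproj(ct,pb[:2].mean(0),.222)[:2],a]) for a in np.arange(0,6.3,.8)),key=lambda r:r.cost)
for s in(1,-1):
    b=fit(s); print('bay',s,b.x,np.degrees(b.x[2]),b.fun.reshape(-1,2).round(1).tolist())
    if s==1:b1=b
    else:b2=b
bb=min((b1,b2),key=lambda b:b.cost)
np.savez('poses.npz',bin=best.x,bay=bb.x)
# objects
for n,p,z in(('oil cap',o(382,228),.185),('oil base',o(318,250),0),('shaker top',o(180,358),.07)): print(n,unproj(ct,p,z).round(3))
E
python3 fit.py
cat > ov.py <<'E'
from h import *
import sys
d=np.load('poses.npz')
def box(x0,x1,y0,y1,z0,z1): return [np.array([[x,y,z] for x,y in((x0,y0),(x1,y0),(x1,y1),(x0,y1),(x0,y0))])/1000 for z in(z0,z1)]
def draw(name,fn,x0,y0,w,h,f):
    c=calibration(name); im=cv2.resize(get_image(name)[y0:y0+h,x0:x0+w,::-1],(w*f,h*f),interpolation=cv2.INTER_CUBIC)
    def L(pose,P,col): cv2.polylines(im,[(((proj(c,body(pose,P))+.5-[x0,y0])*f)).astype('int32')],False,col,1)
    for l in box(-45,45,-55,55,0,90)+box(56,60,-45,45,77,115): L(d['bin'],l,(255,255,0))
    for l in box(0,6,-55,55,222,232)+box(0,6,-90,226,188,222)+box(0,46,-90,226,160,222)+box(-26,0,-40,40,91,105)+[np.array([[-92,80],[-92,190],[-2,190],[-2,80],[-92,80]])@np.array([[1,0,0],[0,1,0]])/1000+[0,0,.173]]: L(d['bay'],l,(255,0,255))
    return im
if __name__=='__main__':
    a=draw('top',0,95,140,110,150,4); b=draw('side',0,150,95,180,210,2)
    cv2.imwrite('pics/ov.png',np.hstack([a,np.vstack([b,np.zeros((180,360,3),'uint8')])]))
E
python3 ov.py
```

```text
bin [ 0.57884451 -0.20615842  0.60466492] 34.64474819370569 [[0.7, -1.5], [-1.0, 0.4], [-0.1, 1.9], [1.7, -0.6], [-0.2, -0.0], [-1.0, -0.2]]
bay 1 [0.44667582 0.26857448 4.63953417] 265.8257269300648 [[11.1, 0.9], [10.9, 0.6], [-11.7, -1.3], [-12.5, -0.3]]
bay -1 [0.44832193 0.29202353 1.50370096] 86.15571873085051 [[0.9, 0.1], [0.6, -0.1], [-0.5, -0.6], [-1.1, 0.5]]
oil cap [ 0.528 -0.322  0.185]
oil base [ 0.529 -0.32   0.   ]
shaker top [ 0.455 -0.218  0.07 ]
```

View pics/ov.png

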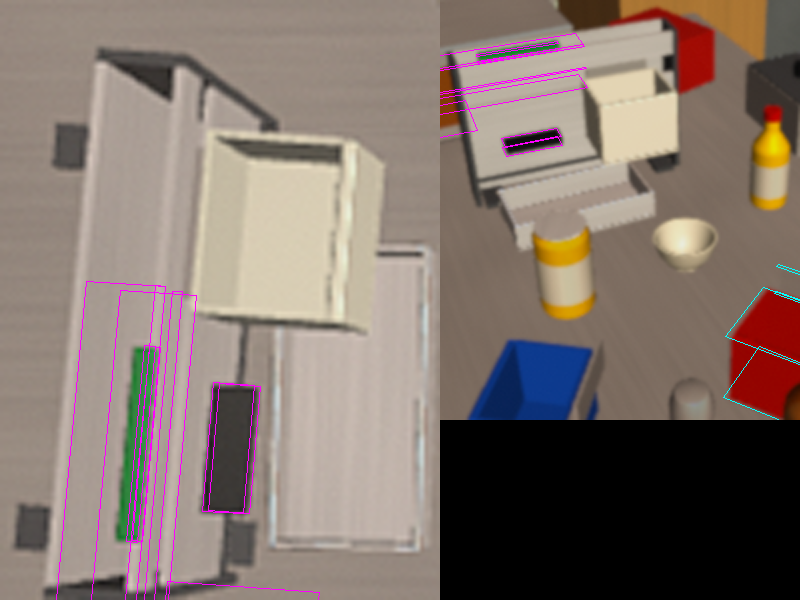

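The overlay matches: the bay tab is at (147,445) and the bar at (232,448). The bay origin is about (0.448, 0.292) at yaw 86°, with the hung bin on the bay's −y side. The red bin is at (0.579, −0.206) at yaw 34.6°.

The tool stays vertical, so I'll grip the bin's +y side wall with the closing line along bin y. Then I can pivot the bin in the grip by pushing its back against the rail's top edge.

```bash
cat > go.py <<'E'
from h import *
d=np.load('poses.npz')
def show(target,yawdeg):
    s=get_state(); Rm=rot(s['ee_rot']).as_matrix(); y=np.degrees(np.arctan2(Rm[1,1],Rm[0,1]))
    print('pos',s['position'].round(4),'yaw_y',round(y,1),'shift cm',((target-s['position'])*100).round(1),'turn',round((yawdeg-y+180)%360-180,1))
E
python3 - <<'E'
from go import *
g=body(d['bin'],[-.013,.053,.061])[0]; print(g)
show(g,np.degrees(d['bin'][2])-90)
E
```

```text
[ 0.53801972 -0.16994604  0.061     ]
pos [0.2018 0.5382 0.2309] yaw_y 69.4 shift cm [ 33.6 -70.8 -17. ] turn -124.8
```

Emit:
apply_moves --steps '[0, 0, 4, 0, 0, 0, 8, -7, 4, -4, 10, -14, 8, -8, 10, -21, 10, -12, 10, -28, 12, -16, 10, -35, 14, -20, 10, -42, 15, -24, 10, -49]' --jaw 120 --newtons 60

```text
clock: 0.92
position: [0.3391, 0.3336, 0.3311]
ee_rot: [0.0, 0.573, 0.82, 0.0]
contact_force: [1.1, -0.6, -0.1]
width: 0.0451
gripper_force: 0.0
```

Emit:
apply_moves --steps '[2, -4, 0, -7, 4, -7, 0, -14, 6, -11, 0, -21, 8, -15, 0, -28, 10, -19, 0, -35, 12, -23, 0, -42, 14, -27, 0, -49, 16, -31, 0, -56]'

```text
clock: 1.58
position: [0.49, 0.0395, 0.3313]
ee_rot: [0.0, 0.891, 0.455, 0.0]
contact_force: [1.3, 1.4, 0.9]
width: 0.0452
gripper_force: 0.0
```

Emit:
apply_moves --steps '[1, -4, 0, -7, 2, -8, 0, -14, 2.6, -12, 0, -19.8, 2.6, -15.8, -2, -19.8, 2.6, -15.8, -6, -19.8, 2.6, -15.8, -10, -19.8, 2.6, -15.8, -13, -19.8, 2.6, -15.8, -13, -19.8]'

```text
clock: 2.25
position: [0.5109, -0.1153, 0.1948]
ee_rot: [-0.004, 0.955, 0.297, -0.006]
contact_force: [-1.0, 0.2, 0.4]
width: 0.0453
gripper_force: 0.0
```

```bash
python3 - <<'E'
from go import *
g=body(d['bin'],[-.013,.053,.061])[0]
show(g,np.degrees(d['bin'][2])-90)
print(get_state()['width'])
c=calibration('wrist'); im=get_image('wrist')[:,:,::-1]
# overlay of expected rim and grip
im=np.ascontiguousarray(im)
m=np.array([[45,55,90],[45,-55,90],[-45,-55,90],[-45,55,90],[45,55,90]])/1000
cv2.polylines(im,[proj(c,body(d['bin'],m)).astype('int32')],False,(255,255,0),1)
print(proj(c,body(d['bin'],m)).round())
cv2.imwrite('pics/w1.png',cv2.resize(im,(800,600)))
E
```

```text
pos [ 0.5109 -0.1153  0.1948] yaw_y -55.4 shift cm [  2.7  -5.5 -13.4] turn 0.1
0.045253116364238295
[[353. 145.]
 [489. 145.]
 [466. 245.]
 [345. 245.]
 [353. 145.]]
```

View pics/w1.png

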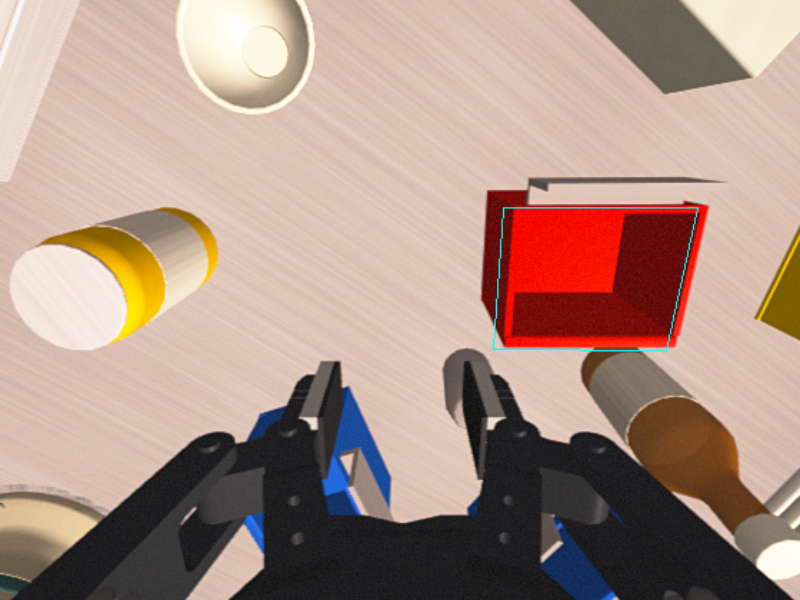

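The wrist view confirms the bin with its hook at the top. Its rim corners are (511,205), (708,205), (676,346) and (503,346), about 9 px right of my prediction, so I'll refit.

```bash
python3 - <<'E'
from go import *
from scipy.optimize import least_squares
c=calibration('wrist')
m=np.array([[45,55,90],[45,-55,90],[-45,-55,90],[-45,55,90]])/1000
px=np.array([[511,205],[708,205],[676,346],[503,346]])*.7
r=least_squares(lambda p:(proj(c,body(p,m))-px).ravel(),d['bin'])
print(r.x,np.degrees(r.x[2]),r.fun.round(1))
np.savez('poses.npz',bin=r.x,bay=d['bay'])
show(body(r.x,[-.013,.053,.061])[0],np.degrees(r.x[2])-90)
E
```

```text
[ 0.58671432 -0.2123387   0.61359813] 35.15658339233148 [ 2.3  0.5 -1.7 -0.7 -1.1 -0.5  0.4  0.2]
pos [ 0.5132 -0.1159  0.1983] yaw_y -55.4 shift cm [  3.2  -6.1 -13.7] turn 0.5
```

Emit:
apply_moves --steps '[0, 0, 0, 0, 0, 0, 0, 0]'

```text
clock: 2.47
position: [0.5175, -0.1169, 0.2037]
ee_rot: [0.002, 0.955, 0.298, 0.002]
contact_force: [-0.7, 1.3, 0.6]
width: 0.0456
gripper_force: 0.0
```

```bash
python3 - <<'E'
from go import *
show(body(d['bin'],[-.013,.053,.061])[0],np.degrees(d['bin'][2])-90)
E
```

```text
pos [ 0.5175 -0.1169  0.2037] yaw_y -55.3 shift cm [  2.8  -6.  -14.3] turn 0.5
```

Emit:
apply_moves --steps '[1, -2.5, 0, 0, 2.6, -5.9, 0, 0.5, 2.6, -5.9, -4, 0.5, 2.6, -5.9, -5, 0.5, 2.6, -5.9, -5, 0.5, 2.6, -5.9, -5, 0.5]'

```text
clock: 2.97
position: [0.5421, -0.1752, 0.1526]
ee_rot: [0.0, 0.953, 0.302, 0.001]
contact_force: [-0.4, 0.5, 0.1]
width: 0.0451
gripper_force: 0.0
```

```bash
python3 - <<'E'
from go import *
show(body(d['bin'],[-.013,.053,.061])[0],np.degrees(d['bin'][2])-90)
c=calibration('wrist'); im=np.ascontiguousarray(get_image('wrist')[:,:,::-1])
m=np.array([[45,55,90],[45,-55,90],[-45,-55,90],[-45,55,90],[45,55,90],[-13,53,90]])/1000
p=body(d['bin']-[.0025,-.001,0],m)
cv2.polylines(im,[proj(c,p).astype('int32')],False,(255,255,0),1)
cv2.imwrite('pics/w2.png',cv2.resize(im,(800,600)))
np.save('cw.npy',c,allow_pickle=True)
E
```

```text
pos [ 0.5421 -0.1752  0.1526] yaw_y -54.8 shift cm [ 0.3 -0.1 -9.2] turn -0.0
```

View pics/w2.png

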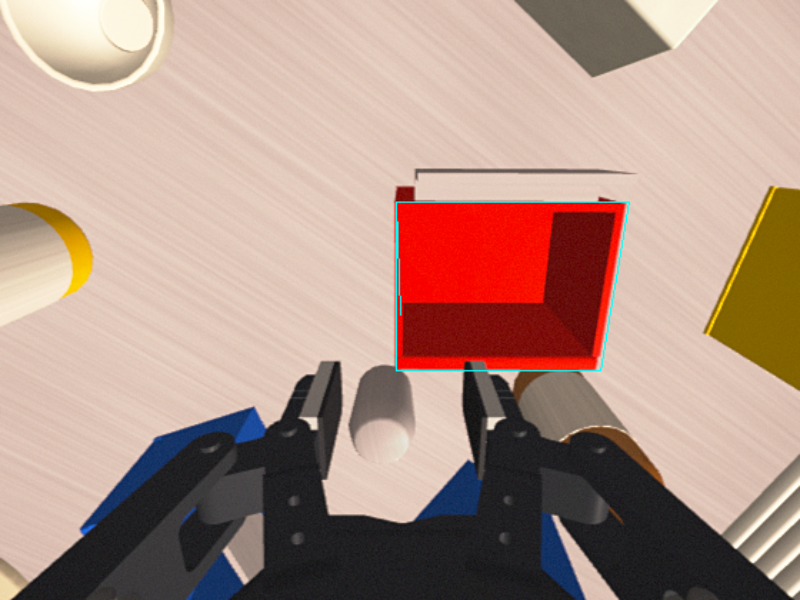

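The overlay now fits the rim to within 2 px; the corners are (397,202), (630,202), (602,371) and (397,371). Next I descend and grip.

Emit:
apply_moves --steps '[0, 0, -4, 0, 0, 0, -8, 0, 0, 0, -9.2, 0, 0, 0, -9.2, 0, 0, 0, -9.2, 0]'

```text
clock: 3.43
position: [0.5428, -0.1755, 0.0607]
ee_rot: [0.001, 0.953, 0.302, 0.001]
contact_force: [0.1, -1.0, 0.4]
width: 0.0455
gripper_force: 0.0
```

Emit:
apply_moves --steps '[0, 0, 0, 0, 0, 0, 0, 0, 0, 0, 0, 0, 0, 0, 0, 0, 0, 0, 0, 0, 0, 0, 0, 0]' --jaw 255 --newtons 70

```text
clock: 3.93
position: [0.5422, -0.1753, 0.0611]
ee_rot: [0.0, 0.953, 0.302, 0.001]
contact_force: [-1.1, 3.0, 6.2]
width: 0.0025
gripper_force: 69.8
```

Emit:
apply_moves --steps '[0, 0, 1, 0, 0, 0, 3, 0, 0, 0, 5, 0, 0, 0, 8, 0, 0, 0, 12, 0, 0, 0, 12, 0]'

```text
clock: 4.43
position: [0.5458, -0.1775, 0.1873]
ee_rot: [0.005, 0.953, 0.302, 0.005]
contact_force: [2.3, -1.3, -1.8]
width: 0.0024
gripper_force: 68.8
```

```bash
python3 - <<'E'
from go import *
b=d['bin']-[.0025,-.001,0]; np.savez('poses.npz',bin=b,bay=d['bay'])
s=get_state(); print(s['position'],s['moment'],s['contact_force'],s['width'])
for n in['top','side']: cv2.imwrite(f'pics/{n}1.png',get_image(n)[:,:,::-1])
a=cv2.imread('pics/top1.png')[120:280,280:420]; e=cv2.imread('pics/side1.png')[180:340,260:400]
cv2.imwrite('pics/l1.png',np.hstack([cv2.resize(q,None,fx=2.8,fy=2.8,interpolation=2) for q in(a,e)]))
yb=np.degrees(d['bay'][2])-90
# bay-frame pad: x -75 z 295 -> TCP z .276 ; pad y +53
show(body(d['bay'],[-.08,.053,.286])[0],yb)
E
```

```text
[ 0.54579161 -0.17750515  0.1872744 ] [ 0.00155712 -0.04754684  0.00715107] [ 2.32923907 -1.30650616 -1.82793111] 0.0024335468420485563
pos [ 0.5425 -0.1759  0.1814] yaw_y -54.9 shift cm [-15.2  39.2  10.5] turn 51.0
```

View pics/l1.png

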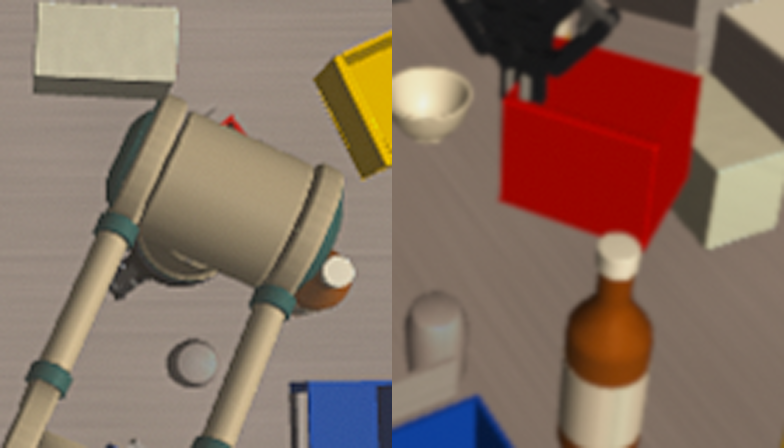

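The bin is lifted and level in the grip: in the side crop it hangs clear of the counter, and nothing else has been disturbed. Next I carry it to just in front of the tab, above the rail.

Emit:
apply_moves --steps '[0, 0, 4, 0, 0, 0, 8, 0, -1, 3, 10, 6, -2.5, 6.5, 10, 12, -4, 10, 10, 18, -5.5, 13.5, 10, 24, -7, 17, 10, 30, -8.5, 20.5, 10, 36]'

```text
clock: 5.2
position: [0.4541, 0.0309, 0.2772]
ee_rot: [-0.002, 0.812, 0.583, -0.002]
contact_force: [-0.2, 0.8, -4.2]
width: 0.0027
gripper_force: 70.1
```

Emit:
apply_moves --steps '[-1.5, 3.5, 0, 6, -3, 7, 0, 11, -4.5, 11, 0, 15, -6.5, 16, 0, 15, -6.5, 17, 0, 15, -6.5, 17, 0, 15, -6.5, 17, 0, 15, -6.5, 17, 0, 15]'

```text
clock: 5.87
position: [0.3909, 0.1987, 0.2779]
ee_rot: [-0.0, 0.73, 0.683, -0.002]
contact_force: [-0.4, -1.9, -3.5]
width: 0.0028
gripper_force: 70.1
```

```bash
python3 - <<'E'
from go import *
show(body(d['bay'],[-.075,.053,.276])[0],np.degrees(d['bay'][2])-90)
E
```

```text
pos [0.3909 0.1987 0.2779] yaw_y -3.8 shift cm [-0.   2.2 -0.2] turn -0.0
```

```bash
python3 - <<'E'
from go import *
c=calibration('wrist'); im=get_image('wrist'); cv2.imwrite('pics/w3.png',im[:,:,::-1])
h=cv2.cvtColor(im,cv2.COLOR_RGB2HSV); m=((h[...,0]>45)&(h[...,0]<80)&(h[...,1]>100)&(h[...,2]>60)).astype('uint8')
n,l,s,ce=cv2.connectedComponentsWithStats(m); i=1+np.argmax(s[1:,4]) if n>1 else 0
print(s[i]); print(cv2.boxPoints(cv2.minAreaRect(np.argwhere(l==i)[:,::-1].astype('float32'))).round(1))
for z in(.222,.232): print(z,proj(c,body(d['bay'],[[0,-.055,z],[0,.055,z],[.006,.055,z],[.006,-.055,z]])).round(1).tolist())
for z in(0,.09): print('bin bottom/rim back',proj(c,body(d['bay'],[[-.075+.058,y,z+.215] for y in(.055,-.055)])).round())
E
```

```text
[ 277   55  191   24 4266]
[[276.9  77.7]
 [277.   55. ]
 [467.   56.1]
 [466.9  78.9]]
0.222 [[454.4, 76.9], [273.8, 76.9], [273.8, 66.1], [456.3, 66.1]]
0.232 [[463.8, 75.6], [273.4, 75.6], [273.3, 64.2], [465.9, 64.2]]
bin bottom/rim back [[274. 106.]
 [444. 106.]]
bin bottom/rim back [[269. 110.]
 [570. 110.]]
```

Emit:
apply_moves --steps '[0.1, 2, 0, 0, 0.2, 3.2, 0, 0, 0.2, 3.8, 0, 0, 0.3, 4.4, 0, 0, 0.3, 5, 0, 0, 0.3, 5, 0, 0]' --newtons 40

```text
clock: 6.42
position: [0.3945, 0.242, 0.2801]
ee_rot: [0.006, 0.731, 0.683, -0.006]
contact_force: [-2.2, -17.1, 5.4]
width: 0.0027
gripper_force: 71.8
```

Emit:
apply_moves --steps '[0, 0, 0, 0, 0, 0, 0, 0, 0, 0.3, 0, 0, 0, 0.6, 0, 0]' --jaw 255 --newtons 30

```text
clock: 6.75
position: [0.3949, 0.2472, 0.2806]
ee_rot: [0.007, 0.731, 0.682, -0.006]
contact_force: [-2.0, -15.7, 8.4]
width: 0.0029
gripper_force: 72.7
```

Emit:
apply_moves --steps '[0, 0.5, 0, 0, 0.1, 1, 0, 0, 0.1, 1.5, 0, 0, 0.1, 1.5, 0, 0]'

```text
clock: 7.08
position: [0.3967, 0.263, 0.282]
ee_rot: [0.007, 0.731, 0.682, -0.004]
contact_force: [-2.5, -18.1, 13.3]
width: 0.0023
gripper_force: 74.9
```

```bash
cat > tilt.py <<'E'
from go import *
# pad in bay frame and picture from side with bin-tilt hypotheses
def padbay():
    s=get_state(); p=s['position']; q=R.from_euler('z',-d['bay'][2]).apply(p-[d['bay'][0],d['bay'][1],0]); q[2]+=.019
    return q
def binpts(th,pad,P,g=(-.013,.053,.080)):
    q=R.from_euler('y',th,degrees=True).apply(np.atleast_2d(P)-np.array(g))+pad   # +y rot: x->-z : back down
    return body(d['bay'],q)
E
python3 - <<'E'
from tilt import *
print(padbay())
im=np.ascontiguousarray(get_image('side')[:,:,::-1]); cv2.imwrite('pics/s2.png',im)
c=calibration('side'); pad=padbay()
x0,y0,w,hh,f=150,40,150,150,4
im=cv2.resize(im[y0:y0+hh,x0:x0+w],(w*f,hh*f),interpolation=2)
P=np.array([[-45,-55,90],[-45,55,90],[-45,55,0],[-45,-55,0],[-45,-55,90],[45,-55,90]])/1000
for th,col in((20,(255,255,0)),(35,(0,255,255)),(45,(255,0,255))):
    cv2.polylines(im,[((proj(c,binpts(th,pad,P))-[x0,y0]+.5)*f).astype('int32')],False,col,1)
cv2.imwrite('pics/t1.png',im)
E
```

```text
[-0.03241988  0.04958361  0.30101704]
```

View pics/t1.png

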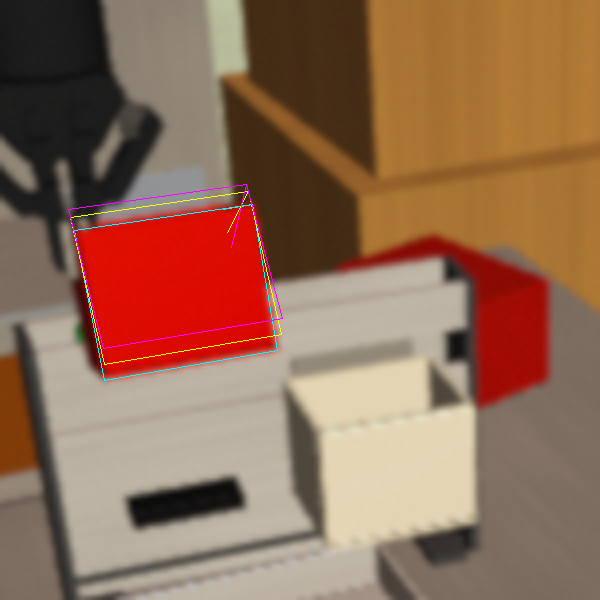

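The front face spans top (80,225)–(252,203) and bottom (100,372)–(277,345), which means about 22–24° of tilt so far. I'll push on about 17 mm.

Emit:
apply_moves --steps '[0, 0.6, 0, 0, 0.1, 1.1, 0, 0, 0.1, 1.6, 0, 0, 0.1, 1.9, 0, 0, 0.1, 1.9, 0, 0]'

```text
clock: 7.55
position: [0.3986, 0.2836, 0.284]
ee_rot: [0.007, 0.731, 0.682, -0.001]
contact_force: [-3.4, -15.2, 20.6]
width: 0.0025
gripper_force: 80.1
```

```bash
cat > meas.py <<'E'
from tilt import *
from scipy.optimize import minimize
def measure(fn,lo=5,hi=60):
    c=calibration('side'); pad=padbay(); im=get_image('side'); cv2.imwrite(f'pics/{fn}.png',im[:,:,::-1])
    h=cv2.cvtColor(im,cv2.COLOR_RGB2HSV).astype(int); m=(((h[...,0]<6)|(h[...,0]>174))&(h[...,1]>150)&(h[...,2]>90)).astype('uint8')
    V=np.array([[x,y,z] for x in(-45,45) for y in(-55,55) for z in(0,90)])/1000
    uv0=proj(c,binpts(20,pad,V)); cen=uv0.mean(0)
    n,l,s,ce=cv2.connectedComponentsWithStats(m); i=l[int(cen[1]),int(cen[0])]; m=(l==i)&(i>0)
    best=[]
    for th in range(lo,hi):
        for dv in range(-4,5):
            for du in range(-4,5):
                k=np.zeros_like(h[...,0],dtype='uint8'); hull=cv2.convexHull((proj(c,binpts(th,pad,V))+[du,dv]).astype('float32'))
                cv2.fillConvexPoly(k,np.round(hull).astype('int32'),1)
                best.append(((k&m).sum()/(k|m).sum(),th,du,dv))
    best.sort(reverse=True); print('pad',pad.round(4),'n',m.sum(),best[:6]); return best[0]
E
python3 -c "
from meas import *
measure('s3'); print(get_state()['contact_force'])"
```

```text
pad [-0.0117  0.0491  0.303 ] n 1749 [(np.float64(0.9279231179925254), 24, 2, -3), (np.float64(0.9275439531166756), 19, 2, -4), (np.float64(0.9267379679144385), 23, 1, -3), (np.float64(0.9265175718849841), 19, 3, -4), (np.float64(0.9265175718849841), 19, 1, -4), (np.float64(0.9248400852878464), 24, 3, -3)]
[ -3.54602074 -14.53345782  20.57567244]
```

```bash
cat > quad.py <<'E'
from tilt import *
from scipy.optimize import least_squares
def quad(fn,show=False):
    im=cv2.imread(f'pics/{fn}.png'); c=calibration('side')
    h=cv2.cvtColor(im,cv2.COLOR_BGR2HSV).astype(int)
    m=(((h[...,0]<6)|(h[...,0]>174))&(h[...,1]>150)&(h[...,2]>70)); 
    m[:, 235:]=0; m[200:]=0
    n,l,s,ce=cv2.connectedComponentsWithStats(m.astype('uint8')); i=1+np.argmax(s[1:,4]); m=l==i
    v=h[...,2][m]; t,_=cv2.threshold(v.astype('uint8'),0,255,cv2.THRESH_OTSU)
    print(s[i],'otsu',t,np.percentile(v,[5,25,50,75,95]))
    f=(m&(h[...,2]>t)).astype('uint8'); cn=max(cv2.findContours(f,0,2)[0],key=cv2.contourArea)
    hull=cv2.convexHull(cn); q=cv2.approxPolyDP(hull,5,True).reshape(-1,2); print(cv2.contourArea(cn),q.tolist())
    return q
if __name__=='__main__':
    for fn in('s2','s3'): quad(fn)
    cv2.imwrite('pics/x.png',cv2.resize(np.vstack([cv2.imread('pics/s3.png')[40:190,150:300]]),(600,600),interpolation=2))
E
python3 quad.py
```

```text
[ 168   91   51   43 1758] otsu 171.0 [168.85 218.   220.   221.   223.  ]
1589.5 [[212, 92], [218, 126], [177, 133], [169, 98]]
[ 166   83   52   45 1779] otsu 177.0 [138. 231. 233. 234. 235.]
1552.0 [[210, 84], [217, 119], [176, 126], [167, 91]]
```

```bash
python3 - <<'E'
from tilt import *
from scipy.optimize import least_squares
c=calibration('side')
P=np.array([[-45,-55,90],[-45,-55,0],[-45,55,0],[-45,55,90]])/1000
for pad,q in(((-.0324,.0496,.301),[[212,92],[218,126],[177,133],[169,98]]),((-.0117,.0491,.303),[[210,84],[217,119],[176,126],[167,91]])):
    q=np.array(q,float); q[[0,1],0]+=.5
    r=least_squares(lambda v:np.r_[(proj(c,binpts(v[0],np.array(v[1:]),P))-q).ravel(),(np.array(v[1:])-pad)*1000/6],[30,*pad])
    print(r.x.round(4),r.fun.round(1))
    for th in(20,25,30,35,40,45): 
        rr=least_squares(lambda v:np.r_[(proj(c,binpts(th,np.array(v),P))-q).ravel(),(np.array(v)-pad)*1000/6],pad); print(th,round(rr.cost,2),(rr.x-pad).round(4))
E
```

```text
[ 9.7543 -0.0283  0.0469  0.3041] [ 1.2 -0.8 -0.2  0.7 -1.3  0.9  0.2 -0.4  0.7 -0.4  0.5]
20 3.84 [ 0.0041 -0.0019 -0.0016]
25 4.23 [ 0.0035 -0.0015 -0.0041]
30 4.48 [ 0.0024 -0.0011 -0.0067]
35 4.81 [ 0.001  -0.0007 -0.0094]
40 5.65 [-0.0008 -0.0002 -0.0121]
45 7.68 [-0.0029  0.0003 -0.0149]
[ 3.57258e+01 -1.03000e-02  4.68000e-02  3.01400e-01] [ 0.   0.2  1.1  0.2 -0.9  0.3 -0.3 -0.7  0.2 -0.4 -0.3]
20 3.75 [ 0.0048 -0.0037  0.0066]
25 2.82 [ 0.0042 -0.0033  0.0041]
30 2.0 [ 0.0031 -0.0029  0.0015]
35 1.55 [ 0.0017 -0.0024 -0.0012]
40 1.95 [-0.0001 -0.002  -0.0039]
45 3.92 [-0.0022 -0.0015 -0.0068]
```

Emit:
apply_moves --steps '[-0.1, -2, 0, 0, -0.3, -5, 0, 0, -0.5, -8, 0, 0, -0.8, -11.8, 0, 0, -0.8, -11.8, 0, 0, -0.8, -11.8, 0, 0]'

```text
clock: 8.1
position: [0.3887, 0.1695, 0.2793]
ee_rot: [0.0, 0.732, 0.681, -0.0]
contact_force: [0.6, 0.6, -2.8]
width: 0.003
gripper_force: 76.2
```

```bash
python3 - <<'E'
from tilt import *
s=get_state(); c=calibration('wrist'); im=np.ascontiguousarray(get_image('wrist')[:,:,::-1]); cv2.imwrite('pics/w4.png',im)
np.save('cw4.npy',c,allow_pickle=True); pad=padbay(); print(pad,s['moment'],s['contact_force']); np.save('pad4.npy',pad)
im=cv2.resize(im,(800,600),interpolation=2)
P=np.array([[45,55,90],[45,-55,90],[-45,-55,90],[-45,55,90],[45,55,90]])/1000; Q=np.array([[58,45,115],[58,-45,115]])/1000
for th,col in((30,(255,255,0)),(45,(255,0,255))):
    for A in(P,Q): cv2.polylines(im,[((proj(c,binpts(th,pad,A))+.5)/.7).astype('int32')],False,col,1)
cv2.imwrite('pics/w4o.png',im)
E
```

```text
[-0.12492806  0.05114816  0.29833177] [ 0.14575908  0.14655466 -0.04589108] [ 0.56066509  0.63734772 -2.79557255]
```

View pics/w4o.png

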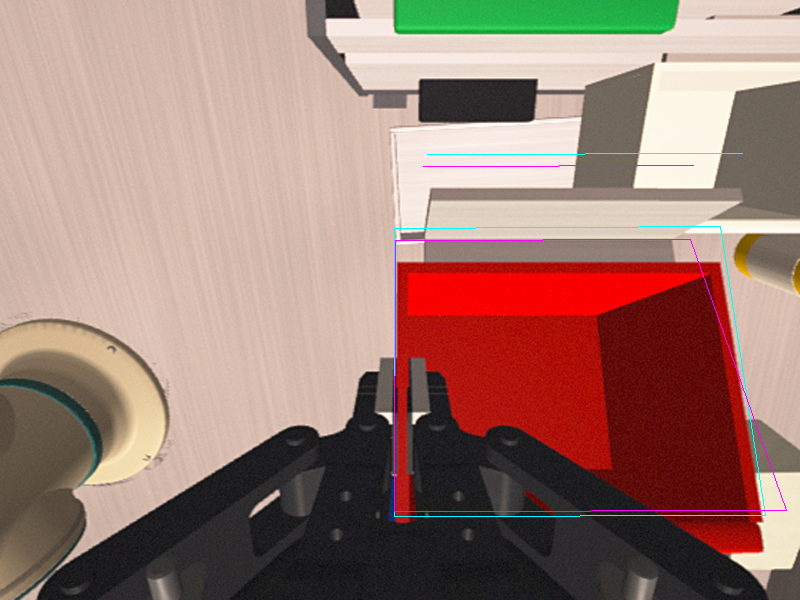

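The wrist view shows the lip's top edge from (429,194) to (743,194), the back rim from (398,263) to (722,263), and the front rim's outer right corner at (763,552). The bin is tilted and has slid a little in the grip, so I'll fit the tilt and grip point.

```bash
python3 - <<'E'
from tilt import *
from scipy.optimize import least_squares
c=np.load('cw4.npy',allow_pickle=True).item(); pad=np.load('pad4.npy')
P=np.array([[58,45,115],[58,-45,115],[45,55,90],[45,-55,90],[-45,-55,90]])/1000
q=np.array([[429,194],[743,194],[398,263],[722,263],[763,552]])*.7-.5
def pr(v): # theta,gx,gy,gz,yaw
    A=R.from_euler('zy',[v[4],v[0]],degrees=True).apply(P-np.array([v[1],v[2],v[3]])/1000)+pad
    return proj(c,body(d['bay'],A))
r=least_squares(lambda v:(pr(v)-q).ravel(),[30,-13,53,80,0]); print(r.x.round(2),r.fun.round(1))
for w in(0,): 
    r=least_squares(lambda v:np.r_[(pr(v)-q).ravel(),(v[2]-53)/1,(v[3]-80)/5],[30,-13,53,80,0]); print(r.x.round(2),r.fun.round(1))
# tab front top edge in this view -> bay check: row (29..34)
for z in(.222,.232): print(z,(proj(c,body(d['bay'],[[0,-.055,z],[0,.055,z]]))/.7).round(1).tolist())
print('barface',(proj(c,body(d['bay'],[[-.028,-.04,.105],[-.028,.04,.105],[-.028,.04,.091],[-.028,-.04,.091]]))/.7).round(1).tolist())
E
```

```text
[29.86 -2.23 53.51 83.26 -0.27] [ 0.9  0.8  0.2  0.7 -0.9 -1.  -0.7 -1.1  0.3  0.3]
[29.86 -2.23 53.46 83.2  -0.27] [ 0.8  0.8  0.2  0.6 -1.  -1.  -0.7 -1.1  0.2  0.4  0.5  0.6]
0.222 [[659.1, 31.3], [389.6, 32.7]]
0.232 [[673.9, 24.7], [388.9, 26.2]]
barface [[532.5, 120.9], [416.3, 121.5], [415.7, 122.5], [526.9, 121.9]]
```

Emit:
apply_moves --steps '[0, 0, 2, 0, 0.2, 3, 2.1, 0, 0.4, 6, 2.1, 0, 0.6, 9, 2.1, 0, 0.7, 11, 2.1, 0, 0.8, 11.7, 2.1, 0, 0.8, 11.7, 2.1, 0]'

```text
clock: 8.73
position: [0.3964, 0.2904, 0.2997]
ee_rot: [-0.0, 0.729, 0.684, -0.001]
contact_force: [-0.2, -0.8, -3.8]
width: 0.0029
gripper_force: 76.1
```

Emit:
apply_moves --steps '[0, 0.5, 0, 0, 0.1, 1, 0, 0, 0.1, 1.4, 0, 0, 0.1, 1.8, 0, 0, 0.2, 2.2, 0, 0, 0.2, 2.3, 0, 0, 0.2, 2.3, 0, 0]'

```text
clock: 9.32
position: [0.3978, 0.3065, 0.2996]
ee_rot: [0.003, 0.731, 0.682, -0.004]
contact_force: [-0.8, -9.1, -1.7]
width: 0.0029
gripper_force: 77.2
```

```bash
python3 - <<'E'
from tilt import *
print(padbay())
E
```

```text
[0.01104718 0.05135624 0.31862799]
```

Emit:
apply_moves --steps '[0, 0.3, 0, 0, 0, 0.6, 0, 0, 0, 0.9, 0, 0, 0, 0.9, 0, 0]'

```text
clock: 9.65
position: [0.3983, 0.3159, 0.2998]
ee_rot: [0.003, 0.731, 0.682, -0.004]
contact_force: [-0.0, -8.6, -2.2]
width: 0.0027
gripper_force: 77.2
```

Emit:
apply_moves --steps '[-0.1, -2, 0, 0, -0.3, -5, 0, 0, -0.5, -9, 0, 0, -0.8, -13, 0, 0, -1, -15, 0, 0, -1, -15, 0, 0, -1, -15, 0, 0, -1, -15, 0, 0]'

```text
clock: 10.32
position: [0.389, 0.1708, 0.3005]
ee_rot: [-0.0, 0.731, 0.683, 0.001]
contact_force: [0.6, -0.0, -3.8]
width: 0.0032
gripper_force: 76.7
```

```bash
python3 - <<'E'
from tilt import *
c=calibration('wrist'); pad=padbay(); im=np.ascontiguousarray(get_image('wrist')[:,:,::-1]); cv2.imwrite('pics/w5.png',im)
np.save('cw5.npy',c,allow_pickle=True); print(pad); np.save('pad5.npy',pad)
h=cv2.cvtColor(im,cv2.COLOR_BGR2HSV).astype(int)
red=((h[...,0]<6)|(h[...,0]>174))&(h[...,1]>150)
for col in(320,350,400,450,480):
    r=np.flatnonzero(red[:,col]); print(col,'red first row',r[:1], 'V profile', im[90:r[0]:1,col].mean(1).astype(int).tolist() if len(r) and r[0]<260 else '')
rows=[int(np.flatnonzero(red[:,400])[0])+k for k in(2,4,8,20)]
for r in rows: k=np.flatnonzero(red[r]); print(r,k[0],k[-1])
k=np.argwhere(red[330:,500:]); print(k.max(0)+[330,500], [ (r,np.flatnonzero(red[r]).max()) for r in range(340,400,6) if red[r].any()])
E
```

```text
[-0.12490299  0.05110951  0.31946369]
320 red first row [192] V profile [247, 252, 227, 236, 233, 237, 238, 235, 237, 238, 238, 240, 239, 244, 240, 237, 239, 235, 236, 239, 239, 237, 234, 234, 235, 235, 238, 238, 233, 235, 237, 239, 240, 237, 241, 238, 237, 237, 239, 236, 233, 237, 237, 235, 238, 240, 242, 241, 222, 115, 109, 116, 117, 117, 109, 124, 222, 220, 219, 217, 219, 216, 212, 211, 213, 215, 216, 212, 215, 215, 213, 216, 217, 218, 215, 216, 215, 217, 215, 214, 216, 216, 212, 214, 213, 214, 215, 217, 218, 223, 199, 115, 111, 115, 114, 116, 113, 115, 119, 115, 113, 117]
350 red first row [192] V profile [236, 233, 231, 236, 239, 237, 237, 239, 236, 236, 239, 242, 241, 237, 236, 236, 235, 237, 239, 237, 234, 236, 237, 235, 237, 238, 238, 236, 234, 239, 239, 238, 240, 240, 237, 237, 237, 236, 235, 235, 237, 236, 236, 239, 238, 235, 235, 240, 218, 120, 111, 114, 114, 113, 106, 122, 222, 220, 220, 217, 216, 217, 214, 209, 212, 218, 218, 212, 212, 214, 214, 215, 215, 217, 217, 217, 217, 219, 213, 215, 215, 216, 212, 213, 214, 215, 215, 216, 219, 224, 194, 120, 111, 112, 113, 117, 11
[... 1217 characters left out ...]
43, 244, 244, 244, 245, 244, 244, 245, 244, 244, 245, 245, 244, 244, 244, 245, 245, 244, 245, 245, 245, 245, 244, 244, 245, 245, 245, 244, 246, 244, 244, 245, 244, 245, 248, 251, 132, 108, 116, 116, 112, 108, 126, 224, 218, 216, 216, 215, 211, 216, 214, 211, 216, 217, 223, 242, 251, 255, 205, 187, 187, 187, 188, 189, 192, 191, 192, 190, 194, 192, 192, 192, 195, 192, 194, 193, 192, 190, 194, 194, 197, 195, 198, 196, 193, 194, 196, 199, 201]
194 278 487
196 278 488
200 278 490
212 278 493
[392 548] [(340, np.int64(534)), (346, np.int64(536)), (352, np.int64(538)), (358, np.int64(540)), (364, np.int64(542)), (370, np.int64(540)), (376, np.int64(544)), (382, np.int64(546)), (388, np.int64(548))]
```

```bash
python3 - <<'E'
from tilt import *
from scipy.optimize import least_squares
c=np.load('cw5.npy',allow_pickle=True).item(); pad=np.load('pad5.npy')
P=np.array([[58,45,115],[58,-45,115],[45,55,90],[45,-55,90],[-45,-55,90]])/1000
q=np.array([[0,142],[0,142],[278,191.5],[486.5,191.5],[549,392.5]])
def f(v):
    A=R.from_euler('zy',[v[4],v[0]],degrees=True).apply(P-np.array([v[1],v[2],v[3]])/1000)+pad
    e=(proj(c,body(d['bay'],A))-q); e[:2,0]=0; return np.r_[e.ravel(),(v[2]-53.5)]
r=least_squares(f,[38,-3,53,82,0]); print(r.x.round(2),r.fun.round(1))
th,gx,gy,gz,_=r.x
# 2D insertion: path search at fixed theta for hook vs slats
t=np.radians(th); bx=np.array([np.cos(t),-np.sin(t)]); bz=np.array([np.sin(t),np.cos(t)])
def seg(x0,x1,z0,z1):
    X,Z=np.meshgrid(np.linspace(x0,x1,max(2,int(x1-x0)+1)),np.linspace(z0,z1,max(2,int(z1-z0)+1))); return np.c_[X.ravel(),Z.ravel()]
S=np.vstack([seg(56,60,77,115),seg(45,60,77,82),seg(41,45,0,90)])
W=(S-[gx,gz])[:,:1]*bx+(S-[gx,gz])[:,1:]*bz
boxes=[(0,6,0,160),(0,6,188,232),(46,60,0,232),(-28,0,91,105),(-3,9,222,232)]
def free(x,z,m=0):
    p=W+[x,z]
    return min(max(b[0]-0,0) if False else np.min(np.maximum.reduce([b[0]-p[:,0],p[:,0]-b[1],b[2]-p[:,1],p[:,1]-b[3]])) for b in boxes)
xs=np.arange(-130,10,2); zs=np.arange(150,260,2)
C=np.array([[free(x,z) for z in zs] for x in xs])
# BFS maximizing clearance (bottleneck) from far to goal= lip top behind upper slat
import heapq
lipf=(np.array([56,115])-[gx,gz])@np.array([bx,bz])  # front top of lip rel pad
def goal(i,j): return xs[i]+lipf[0]>8 and zs[j]+lipf[1]>189
st=(0,np.argmin(abs(zs-200))); B={st:None}; pq=[(-C[st],st)]; 
best={}; 
while pq:
    k,u=heapq.heappop(pq)
    if goal(*u): break
    for di in(-1,0,1):
        for dj in(-1,0,1):
            v=(u[0]+di,u[1]+dj)
            if 0<=v[0]<len(xs) and 0<=v[1]<len(zs) and v not in B: B[v]=u; heapq.heappush(pq,(max(k,-C[v]),v))
print('bottleneck mm',-k); path=[]
while u: path.append((int(xs[u[0]]),int(zs[u[1]]),round(C[u],1))); u=B[u]
path=path[::-1]; print(path[::3],path[-1]); 
for n,p in(('lip top front',(56,115)),('lip top back',(60,115)),('tongue end bottom',(60,77)),('tongue root bottom',(45,77)),('back bottom',(45,0))): print(n,((np.array(p)-[gx,gz])@np.array([bx,bz])).round(1))
E
```

```text
[42.96 -1.95 53.46 84.16 -0.28] [ 0.   0.1  0.   0.6 -0.6 -0.4  0.4  0.1  0.2 -0.4 -0. ]
bottleneck mm 3.376822840418555
[(-130, 200, np.float64(54.9)), (-126, 206, np.float64(55.7)), (-120, 202, np.float64(50.7)), (-114, 196, np.float64(44.9)), (-108, 196, np.float64(41.7)), (-102, 190, np.float64(35.7)), (-96, 184, np.float64(29.7)), (-90, 184, np.float64(23.7)), (-84, 190, np.float64(17.7)), (-78, 194, np.float64(13.0)), (-72, 194, np.float64(10.0)), (-66, 196, np.float64(7.8)), (-60, 198, np.float64(5.9)), (-54, 202, np.float64(3.4)), (-48, 206, np.float64(3.5))] (-48, 206, np.float64(3.5))
lip top front [ 63.4 -16.9]
lip top back [ 66.3 -19.7]
tongue end bottom [ 40.5 -47.5]
tongue root bottom [ 29.5 -37.2]
back bottom [-23.  -93.6]
```

```bash
python3 - <<'E'
from tilt import *
for w,cn in(('w4','cw4'),('w5','cw5')):
    c=np.load(cn+'.npy',allow_pickle=True).item(); im=cv2.imread(f'pics/{w}.png')
    for col in(258,300,420):
        print(w,col,[int(v) for v in im[:92,col-2:col+3].mean((1,2))])
    for n,(x,z) in dict(top_back=(46,222),tabft=(0,232),top=(0,222),top6=(6,222),us=(0,188),gv=(6,160),ls=(0,160),bar_t=(-28,105),bar_b=(-28,91),ft0=(0,30)).items():
        print(n,[proj(c,body(d['bay'],[[x/1000,y,z/1000]]))[0].round(1).tolist() for y in(.06,0.03)])
E
```

```text
w4 258 [214, 213, 214, 216, 216, 215, 215, 214, 214, 211, 216, 217, 215, 231, 236, 235, 235, 235, 235, 235, 235, 236, 236, 236, 237, 224, 217, 217, 219, 218, 219, 217, 213, 217, 218, 216, 216, 232, 237, 237, 236, 235, 236, 237, 229, 219, 220, 213, 216, 217, 218, 220, 221, 220, 219, 219, 218, 217, 216, 218, 219, 220, 196, 106, 97, 100, 145, 179, 194, 193, 192, 193, 192, 192, 192, 192, 193, 193, 193, 194, 194, 194, 194, 194, 194, 194, 195, 194, 194, 195, 194, 195]
w4 300 [98, 98, 99, 99, 100, 100, 99, 99, 98, 99, 98, 100, 101, 99, 100, 101, 101, 105, 110, 117, 107, 86, 79, 106, 218, 228, 219, 218, 219, 216, 216, 217, 215, 219, 217, 215, 211, 233, 237, 236, 236, 236, 236, 236, 229, 218, 218, 217, 219, 218, 217, 219, 220, 226, 229, 103, 39, 40, 45, 46, 44, 45, 44, 46, 44, 46, 45, 44, 45, 42, 44, 42, 44, 44, 41, 43, 43, 43, 43, 43, 45, 44, 42, 39, 41, 91, 196, 156, 230, 243, 249, 225]
w4 420 [90, 90, 93, 92, 92, 92, 93, 94, 94, 96, 92, 95, 93, 95, 93, 92, 94, 101, 103, 108, 102, 87, 76, 105, 211, 226, 220, 222, 218, 217, 217, 218, 221, 223, 221, 219, 218, 225, 230, 229, 229, 229, 229, 229
[... 1609 characters left out ...]
 93, 95, 94, 96, 94, 94, 99, 97, 102, 106, 100, 84, 85, 138, 230, 225, 222, 220, 219, 222, 223, 222, 219, 222, 229, 230, 230, 229, 229, 226, 216, 217, 220, 217, 218, 221, 189, 112, 99, 101, 102, 102, 103, 103, 102, 105, 102, 102, 103, 103, 103, 102, 104, 101, 105, 103, 105, 102, 103, 103, 104, 103, 104, 106, 103, 103, 104, 102, 103, 103]
top_back [[264.8, -52.7], [314.6, -52.7]]
tabft [[265.4, 30.1], [313.7, 30.1]]
top [[266.1, 33.6], [312.1, 33.6]]
top6 [[266.0, 23.1], [312.4, 23.1]]
us [[268.2, 43.4], [307.7, 43.3]]
gv [[269.4, 41.6], [305.0, 41.5]]
ls [[269.5, 49.5], [304.8, 49.5]]
bar_t [[271.7, 87.9], [300.2, 87.8]]
bar_b [[272.1, 88.5], [299.4, 88.4]]
ft0 [[273.1, 66.8], [296.9, 66.8]]
```

Emit:
apply_moves --steps '[0, 0, -3, 0, 0, 0, -6.5, 0, 0, 0.2, -10, 0, 0, 0.4, -12.5, 0, 0, 1.4, -12.9, 0, 0.1, 2.4, -13.2, 0, 0.1, 2.4, -13.2, 0, 0.1, 2.4, -13.2, 0]'

```text
clock: 11.03
position: [0.3914, 0.1961, 0.1698]
ee_rot: [0.001, 0.73, 0.684, 0.002]
contact_force: [0.6, -0.4, -3.9]
width: 0.0027
gripper_force: 76.7
```

```bash
cat > nxt.py <<'E'
from tilt import *
import sys
pad=padbay(); s=get_state(); print('pad',(pad*1000).round(1),'F',s['contact_force'].round(1))
W=[eval(a) for a in sys.argv[1:]]
for w in W:
    v=R.from_euler('z',d['bay'][2]).apply(np.array(w)/1000-pad)*100; print(w,v.round(2).tolist())
E
python3 nxt.py "(-80,51.4,194)" "(-74,51.4,194)" "(-68,51.4,196)" "(-62,51.4,198)" "(-56,51.4,202)" "(-50,51.4,206)"
python3 - <<'E'
from tilt import *
c=np.load('cw5.npy',allow_pickle=True).item(); im=cv2.imread('pics/w5.png'); h=cv2.cvtColor(im,cv2.COLOR_BGR2HSV)
m=(h[...,0]>45)&(h[...,0]<80)&(h[...,1]>100)
for r in(5,15,25,30): k=np.flatnonzero(m[r]); print(r,k.min() if len(k) else '',k.max() if len(k) else '')
print(proj(c,body(d['bay'],[[x,y,.232] for x in(0,.006) for y in(.055,-.055)])).round(1).tolist())
E
```

```text
pad [-99.5  50.3 188.8] F [ 0.6 -0.4 -3.9]
(-80, 51.4, 194) [0.02, 1.95, 0.52]
(-74, 51.4, 194) [0.06, 2.55, 0.52]
(-68, 51.4, 196) [0.11, 3.15, 0.72]
(-62, 51.4, 198) [0.15, 3.75, 0.92]
(-56, 51.4, 202) [0.19, 4.35, 1.32]
(-50, 51.4, 206) [0.23, 4.95, 1.72]
5  
15 277 452
25 277 451
30 277 450
[[273.4, 30.1], [450.5, 29.9], [273.4, 19.0], [452.3, 18.8]]
```

Emit:
apply_moves --steps '[0, 1, 0.3, 0, 0, 1.95, 0.5, 0, 0, 2.55, 0.5, 0, 0.05, 3.15, 0.7, 0, 0.05, 3.15, 0.7, 0]'

```text
clock: 11.45
position: [0.3908, 0.2275, 0.176]
ee_rot: [0.0, 0.73, 0.683, 0.001]
contact_force: [0.1, -0.2, -4.1]
width: 0.003
gripper_force: 76.7
```

```bash
python3 nxt.py "(-62,52,198)" "(-56,52,202)" "(-50,52,206)"
```

```text
pad [-68.3  53.1 195. ] F [ 0.1 -0.2 -4.1]
(-62, 52, 198) [0.15, 0.62, 0.3]
(-56, 52, 202) [0.19, 1.22, 0.7]
(-50, 52, 206) [0.23, 1.82, 1.1]
```

Emit:
apply_moves --steps '[0.1, 0.3, 0.15, 0, 0.1, 0.6, 0.3, 0, 0.15, 0.9, 0.5, 0, 0.2, 1.2, 0.7, 0, 0.2, 1.5, 0.9, 0, 0.2, 1.8, 1.1, 0, 0.2, 1.8, 1.1, 0]'

```text
clock: 12.03
position: [0.3926, 0.2447, 0.1867]
ee_rot: [0.0, 0.73, 0.683, 0.001]
contact_force: [-0.3, -1.0, -3.7]
width: 0.003
gripper_force: 76.8
```

```bash
python3 nxt.py; python3 - <<'E'
import numpy as np
# sequence of poses: pivot with tongue underside on lower slat top, from 43 to 12: pad positions (g) for tongue contact
g=np.array([-1.95,84.16])
for th in(43,35,25,18,12):
    t=np.radians(th); bx=np.array([np.cos(t),-np.sin(t)]); bz=np.array([np.sin(t),np.cos(t)])
    f=lambda p:(p[0]-g[0])*bx+(p[1]-g[1])*bz
    for u in(48,52,56):
        c=f((u,77)); pad=np.array([-1,160.5])-c; L=[(pad+f(p)).round(1).tolist() for p in((56,115),(60,77),(45,90),(45,15))]; print(th,u,pad.round(1),L)
E
```

```text
pad [-51.   52.4 205.7] F [-0.3 -1.  -3.7]
43 48 [-32.6 199.8] [[30.8, 182.8], [7.8, 152.3], [5.7, 172.1], [-45.5, 117.2]]
43 52 [-35.6 202.5] [[27.8, 185.6], [4.9, 155.0], [2.7, 174.8], [-48.4, 119.9]]
43 56 [-38.5 205.3] [[24.9, 188.3], [1.9, 157.8], [-0.2, 177.5], [-51.3, 122.7]]
35 48 [-37.8 195. ] [[27.3, 187.0], [8.8, 153.6], [4.0, 172.9], [-39.0, 111.4]]
35 52 [-41.1 197.3] [[24.1, 189.3], [5.6, 155.9], [0.7, 175.2], [-42.3, 113.7]]
35 56 [-44.4 199.6] [[20.8, 191.6], [2.3, 158.2], [-2.6, 177.5], [-45.6, 116.0]]
25 48 [-43.2 188.1] [[22.3, 191.6], [9.9, 155.4], [1.8, 173.5], [-29.9, 105.6]]
25 52 [-46.9 189.8] [[18.7, 193.2], [6.3, 157.1], [-1.9, 175.2], [-33.5, 107.3]]
25 56 [-50.5 191.5] [[15.1, 194.9], [2.6, 158.8], [-5.5, 176.9], [-37.2, 109.0]]
18 48 [-46.3 182.7] [[18.4, 194.2], [10.4, 156.8], [0.2, 173.8], [-23.0, 102.5]]
18 52 [-50.1 184. ] [[14.5, 195.4], [6.6, 158.0], [-3.6, 175.0], [-26.8, 103.7]]
18 56 [-53.9 185.2] [[10.7, 196.6], [2.8, 159.3], [-7.4, 176.3], [-30.6, 104.9]]
12 48 [-48.4 177.9] [[14.7, 196.0], [10.7, 158.0], [-1.2, 173.8], [-16.8, 100.5]]
12 52 [-52.3 178.7] [[10.8, 196.8], [6.8, 158.8], [-5.1, 174.7], [-20.7, 101.3]]
12 56 [-56.2 179.6] [[6.9, 197.7], [2.9, 159.7], [-9.1, 175.5], [-24.7, 102.1]]
```

```bash
python3 nxt.py "(-45,52.2,209)" "(-41,52.2,209.5)" "(-37.5,52.2,208)" "(-38,52.2,205)" "(-44,52.2,199)" "(-50,52.2,191)" "(-53.5,52.2,185)"
```

```text
pad [-51.   52.4 205.7] F [-0.3 -1.  -3.7]
(-45, 52.2, 209) [0.06, 0.59, 0.33]
(-41, 52.2, 209.5) [0.09, 0.99, 0.38]
(-37.5, 52.2, 208) [0.11, 1.34, 0.23]
(-38, 52.2, 205) [0.11, 1.29, -0.07]
(-44, 52.2, 199) [0.07, 0.69, -0.67]
(-50, 52.2, 191) [0.03, 0.1, -1.47]
(-53.5, 52.2, 185) [0.01, -0.25, -2.07]
```

Emit:
apply_moves --steps '[0, 0.3, 0.2, 0, 0.05, 0.6, 0.35, 0, 0.1, 1, 0.4, 0, 0.1, 1.35, 0.3, 0, 0.1, 1.35, 0.2, 0, 0.1, 1.35, 0.2, 0]'

```text
clock: 12.53
position: [0.3929, 0.2576, 0.1878]
ee_rot: [-0.0, 0.73, 0.683, -0.0]
contact_force: [-0.3, 0.4, -3.2]
width: 0.0029
gripper_force: 76.7
```

```bash
python3 nxt.py "(-38,52.2,205)" "(-41,52.2,202)" "(-44,52.2,199)" "(-47,52.2,195)"
```

```text
pad [-38.1  53.  206.8] F [-0.3  0.4 -3.2]
(-38, 52.2, 205) [0.08, 0.0, -0.18]
(-41, 52.2, 202) [0.06, -0.29, -0.48]
(-44, 52.2, 199) [0.04, -0.59, -0.78]
(-47, 52.2, 195) [0.02, -0.89, -1.18]
```

Emit:
apply_moves --steps '[0.05, 0, -0.2, 0, 0.05, -0.15, -0.35, 0, 0.05, -0.3, -0.5, 0, 0.05, -0.45, -0.65, 0, 0.05, -0.6, -0.8, 0, 0.05, -0.6, -0.8, 0]'

```text
clock: 13.03
position: [0.3937, 0.2532, 0.1822]
ee_rot: [-0.001, 0.731, 0.683, 0.002]
contact_force: [-5.5, 1.9, 9.3]
width: 0.0027
gripper_force: 78.1
```

```bash
python3 nxt.py "(-47,52.2,195)" "(-50,52.2,191)" "(-53.5,52.2,185.5)"
```

```text
pad [-42.4  51.9 201.2] F [-5.5  1.9  9.3]
(-47, 52.2, 195) [-0.06, -0.46, -0.62]
(-50, 52.2, 191) [-0.08, -0.75, -1.02]
(-53.5, 52.2, 185.5) [-0.1, -1.1, -1.57]
```

Emit:
apply_moves --steps '[0, -0.15, -0.2, 0, 0, -0.3, -0.4, 0, 0, -0.45, -0.6, 0, 0, -0.6, -0.85, 0, 0, -0.75, -1.05, 0, 0, -0.75, -1.05, 0]'

```text
clock: 13.53
position: [0.3932, 0.2449, 0.1712]
ee_rot: [-0.001, 0.731, 0.683, 0.001]
contact_force: [-6.1, 0.6, 8.7]
width: 0.0026
gripper_force: 75.8
```

```bash
python3 nxt.py "(-53.5,52.2,185.5)"; python3 - <<'E'
from tilt import *
im=get_image('wrist'); cv2.imwrite('pics/w6.png',im[:,:,::-1]); c=calibration('wrist'); np.save('cw6.npy',c,allow_pickle=True); np.save('pad6.npy',padbay())
h=cv2.cvtColor(im,cv2.COLOR_RGB2HSV).astype(int); red=((h[...,0]<6)|(h[...,0]>174))&(h[...,1]>150)
for col in(320,350,400,450): r=np.flatnonzero(red[:,col]); print(col,r[0])
r0=np.flatnonzero(red[:,400])[0]
for r in(r0+3,r0+8): k=np.flatnonzero(red[r]); print(r,k[0],k[-1])
k=np.argwhere(red[300:,480:])+[300,480]; i=np.argmax(k.sum(1)); print('front right',k[i], 'maxcol',k[np.argmax(k[:,1])],'maxrow',k[:,0].max())
E
```

```text
pad [-50.7  51.8 190.2] F [-6.1  0.6  8.7]
(-53.5, 52.2, 185.5) [-0.05, -0.27, -0.47]
320 217
350 217
400 217
450 218
220 277 514
225 277 515
front right [387 530] maxcol [361 530] maxrow 388
```

```bash
python3 - <<'E'
from tilt import *
from scipy.optimize import least_squares
c=np.load('cw6.npy',allow_pickle=True).item(); pad=np.load('pad6.npy')
P=np.array([[45,55,90],[45,-55,90],[-45,-55,90]])/1000
q=np.array([[277,217],[513.5,217.5],[531.5,388.5]])
def f(v):
    A=R.from_euler('zy',[v[3],v[0]],degrees=True).apply(P-np.array([v[1],53.5,v[2]])/1000)+pad
    return np.r_[(proj(c,body(d['bay'],A))-q).ravel(),(v[1]+2)/3,(v[2]-84)/3]
r=least_squares(f,[25,-2,84,0]); print(r.x.round(2),r.fun.round(1))
v=r.x
for n,p in(('lip',(56,115)),('tongue end',(60,77)),('wall@15',(45,15))): print(n,((R.from_euler('y',v[0],degrees=True).apply(np.array([p[0]-v[1],0,p[1]-v[2]]))+pad*1000).round(1)))
E
```

```text
[17.5  13.65 83.53  3.74] [ -5.    3.2  -0.1 -13.3  -8.6  10.3   5.2  -0.2]
lip [ -0.9  51.9 207.6]
tongue end [ -8.5  51.9 170.1]
wall@15 [-41.4  51.9 115.5]
```

```bash
python3 - <<'E'
from tilt import *
c=np.load('cw6.npy',allow_pickle=True).item(); pad=np.load('pad6.npy')
P=np.array([[45,55,90],[45,-55,90],[-45,-55,90],[-36,-51,90],[-45,55,90]])/1000
for th in(15,20,25,30,35): print(th,proj(c,binpts(th,pad,P,(-.002,.0535,.084))).round(0).tolist())
im=cv2.imread('pics/w6.png'); h=cv2.cvtColor(im,cv2.COLOR_BGR2HSV).astype(int); red=((h[...,0]<6)|(h[...,0]>174))&(h[...,1]>150)
for r in range(210,420,14): k=np.flatnonzero(red[r]); print(r,(k[0],k[-1]) if len(k) else '')
for col in(300,420,500,520): print(col, [int(x) for x in im[150:225:3,col].mean(1)])
E
```

```text
15 [[276.0, 186.0], [521.0, 186.0], [511.0, 378.0], [504.0, 360.0], [277.0, 378.0]]
20 [[277.0, 185.0], [514.0, 185.0], [518.0, 382.0], [509.0, 362.0], [277.0, 382.0]]
25 [[277.0, 185.0], [508.0, 185.0], [524.0, 385.0], [514.0, 364.0], [276.0, 386.0]]
30 [[277.0, 186.0], [501.0, 186.0], [531.0, 388.0], [519.0, 365.0], [276.0, 388.0]]
35 [[277.0, 187.0], [495.0, 187.0], [538.0, 390.0], [524.0, 366.0], [276.0, 390.0]]
210 
224 (np.int64(277), np.int64(515))
238 (np.int64(277), np.int64(516))
252 (np.int64(276), np.int64(518))
266 (np.int64(276), np.int64(519))
280 (np.int64(278), np.int64(521))
294 (np.int64(278), np.int64(522))
308 (np.int64(278), np.int64(524))
322 (np.int64(278), np.int64(525))
336 (np.int64(278), np.int64(527))
350 (np.int64(278), np.int64(528))
364 (np.int64(278), np.int64(530))
378 (np.int64(490), np.int64(529))
392 
406 
300 [198, 216, 217, 216, 214, 214, 121, 114, 46, 44, 58, 77, 99, 96, 100, 103, 104, 99, 111, 113, 106, 108, 109, 83, 76]
420 [211, 209, 211, 207, 205, 219, 136, 111, 49, 48, 46, 75, 94, 98, 96, 97, 99, 98, 101, 104, 106, 103, 127, 56, 66]
500 [212, 209, 158, 235, 231, 231, 242, 113, 51, 43, 53, 71, 91, 94, 94, 100, 92, 99, 103, 99, 100, 102, 115, 42, 40]
520 [106, 113, 106, 234, 231, 229, 238, 109, 45, 45, 54, 75, 94, 91, 89, 96, 95, 101, 94, 100, 96, 104, 112, 105, 108]
```

Emit:
apply_moves --steps '[0, -0.1, -0.2, 0, 0, -0.2, -0.4, 0, 0, -0.3, -0.6, 0, 0, -0.4, -0.8, 0, 0, -0.4, -0.8, 0]'

```text
clock: 14.0
position: [0.3931, 0.2407, 0.1631]
ee_rot: [-0.001, 0.731, 0.683, 0.001]
contact_force: [-5.0, 0.7, 7.7]
width: 0.0026
gripper_force: 74.9
```

```bash
cat > sl.py <<'E'
from tilt import *
c=calibration('wrist'); pad=padbay(); im=get_image('wrist'); s=get_state()
h=cv2.cvtColor(im,cv2.COLOR_RGB2HSV).astype(int); red=((h[...,0]<6)|(h[...,0]>174))&(h[...,1]>150)
rr=np.arange(230,360,2); cc=np.array([np.flatnonzero(red[r]).max() for r in rr]); k=np.polyfit(rr,cc,1); print('slope',k[0].round(3),'col@300',np.polyval(k,300).round(1),'pad',(pad*1000).round(1),s['contact_force'].round(1))
P=np.array([[45,-55,90],[-45,-55,90]])/1000
for th in(8,12,16,20,24,28,32):
    a,b=proj(c,binpts(th,pad,P,(-.002,.0535,.084))); m=(b[0]-a[0])/(b[1]-a[1]); print(th,m.round(3),(a[0]+m*(300-a[1])).round(1))
E
python3 sl.py
```

```text
slope -0.002 col@300 522.9 pad [-54.9  51.6 182.1] [-5.6  0.4  6.1]
8 -0.158 514.4
12 -0.096 515.1
16 -0.038 515.8
20 0.017 516.4
24 0.07 517.1
28 0.123 517.9
32 0.174 518.7
```

The tilt is about 18° with the hook seated. Now I let go so the back settles onto the bar.

Emit:
apply_moves --steps '[0, 0, 0, 0, 0, 0, 0, 0, 0, 0, 0, 0, 0, 0, 0, 0, 0, 0, 0, 0, 0, 0, 0, 0]' --jaw 150

```text
clock: 14.55
position: [0.3938, 0.2399, 0.1616]
ee_rot: [0.0, 0.731, 0.683, -0.0]
contact_force: [0.2, -0.8, 0.4]
width: 0.0349
gripper_force: 0.0
```

Emit:
apply_moves --steps '[0, 0, 1, 0, 0, 0, 3, 0, 0, 0, 6, 0, 0, 0, 9, 0, 0, -1, 12, 0, -0.5, -4, 14, 0, -0.6, -8, 14, 0, -0.6, -8, 14, 0]'

```text
clock: 15.22
position: [0.3881, 0.1547, 0.3033]
ee_rot: [0.003, 0.732, 0.681, -0.0]
contact_force: [0.8, 0.9, -0.6]
width: 0.0351
gripper_force: 0.0
```

```bash
python3 - <<'E'
from tilt import *
print(padbay())
im=np.ascontiguousarray(get_image('side')[:,:,::-1]); cv2.imwrite('pics/s7.png',im); c=calibration('wrist'); w=np.ascontiguousarray(get_image('wrist')[:,:,::-1]); cv2.imwrite('pics/w7.png',w); np.save('cw7.npy',c,allow_pickle=True)
a=cv2.resize(im[50:170,140:280],(560,480),interpolation=2)[:, :400]
cv2.imwrite('pics/v7.png',np.hstack([a,cv2.resize(w,(400,300),interpolation=3).repeat(1,0) if 0 else np.vstack([cv2.resize(w,(400,300)),np.zeros((180,400,3),'uint8')])]))
E
```

```text
[-0.14102641  0.05090429  0.32225704]
```

View pics/v7.png

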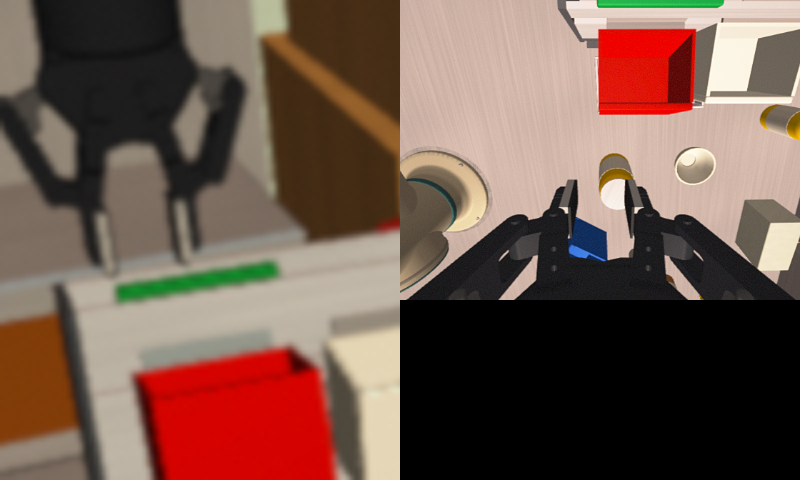

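The left view shows the red bin hooked under the tab: front rim (138,378)–(290,350), lip visible in the groove at (205,348). The wrist view shows it leaning in the free bay at (247,70). I'm out of pictures, so I'll measure its pose numerically and then press.

```bash
cat > chk.py <<'E'
from tilt import *
from scipy.optimize import least_squares
def chk(c,w,th0):
    h=cv2.cvtColor(w,cv2.COLOR_BGR2HSV).astype(int); red=(((h[...,0]<6)|(h[...,0]>174))&(h[...,1]>150)).astype('uint8')
    n,l,s,_=cv2.connectedComponentsWithStats(red); i=1+np.argmax(s[1:,4]); print('bbox',s[i])
    m=(l==i).astype('uint8')
    V=np.array([[x,y,z] for x in(-45,45) for y in(-55,55) for z in(0,90)])/1000
    piv=np.array([-.001,0,.160])
    def mask(v): # th,u,y,yaw
        A=R.from_euler('zy',[v[3],v[0]],degrees=True).apply(V-np.array([v[1]/1000,0,.077]))+piv+[0,v[2]/1000,v[4]/1000]
        q=proj(c,body(d['bay'],A)); k=np.zeros(m.shape,'uint8'); cv2.fillConvexPoly(k,np.round(cv2.convexHull(q.astype('float32'))*16).astype('int32'),1,shift=4)
        return k
    top=s[i][1]  # rows above may be hidden by rail
    def cost(v): k=mask(v); k[:top]=0; return (k!=m).sum()
    from scipy.optimize import differential_evolution as DE
    r=DE(cost,[(th0-14,th0+14),(44,62),(-10,8),(-3,3),(-2,3)],seed=1,maxiter=60,popsize=12,polish=False)
    print('th,u,y,yaw,dz',r.x.round(2),'miss px',r.fun,'of',m.sum())
    g=((h[...,0]>45)&(h[...,0]<80)&(h[...,1]>100)); 
    for row in(2,5,8): k=np.flatnonzero(g[row]); print('tab',row,k[:1],k[-1:])
    print('pred tab',proj(c,body(d['bay'],[[0,y,.232] for y in(.055,-.055)])).round(1).tolist())
if __name__=='__main__':
    chk(np.load('cw7.npy',allow_pickle=True).item(),cv2.imread('pics/w7.png'),12)
E
python3 chk.py; python3 nxt.py "(-91.5,-1.5,260)"
```

```text
bbox [  277    41   138   120 16020]
th,u,y,yaw,dz [14.11 56.07 -2.62 -0.33 -1.94] miss px 51.0 of 16020
tab 2 [276] [452]
tab 5 [276] [451]
tab 8 [277] [448]
pred tab [[272.6, 5.5], [452.4, 4.5]]
pad [-136.8   51.5  320.9] F [-0.3  1.2 -0.4]
(-91.5, -1.5, 260) [5.59, 4.16, -6.09]
```

Emit:
apply_moves --steps '[3, 2, 0, 0, 5.6, 4.1, 0, 0, 5.6, 4.1, -3, 0, 5.6, 4.1, -6, 0, 5.6, 4.1, -8, 0, 5.6, 4.1, -8, 0, 5.6, 4.1, -8, 0]' --jaw 255

```text
clock: 15.9
position: [0.4428, 0.2019, 0.2205]
ee_rot: [-0.001, 0.73, 0.683, -0.001]
contact_force: [-0.5, 0.2, 0.1]
width: 0.0002
gripper_force: 0.0
```

```bash
python3 nxt.py "(-91,-2,215)" "(-90,-2,203)" "(-89,-2,191)"
```

```text
pad [-90.3  -0.6 239.5] F [-0.5  0.2  0.1]
(-91, -2, 215) [0.14, -0.08, -2.45]
(-90, -2, 203) [0.14, 0.02, -3.65]
(-89, -2, 191) [0.15, 0.12, -4.85]
```

Emit:
apply_moves --steps '[0.1, -0.05, -1.5, 0, 0.1, -0.05, -2.3, 0, 0.1, 0, -2.8, 0, 0.1, 0, -3.2, 0, 0.1, 0, -3.6, 0, 0.1, 0, -3.6, 0]'

```text
clock: 16.4
position: [0.4455, 0.2008, 0.1874]
ee_rot: [0.001, 0.73, 0.683, 0.001]
contact_force: [-1.3, -1.5, 4.9]
width: 0.0001
gripper_force: 2.2
```

Emit:
apply_moves --steps '[0, 0.05, -0.3, 0, 0, 0.1, -0.6, 0, 0, 0.1, -0.9, 0, 0, 0.1, -1.2, 0, 0, 0.1, -1.2, 0]'

```text
clock: 16.82
position: [0.4454, 0.2017, 0.1751]
ee_rot: [0.001, 0.73, 0.683, 0.001]
contact_force: [-0.0, -2.4, 3.6]
width: 0.0003
gripper_force: 1.8
```

```bash
python3 nxt.py "(-89,-2,191)"
```

```text
pad [-90.3  -3.1 194.1] F [-0.  -2.4  3.6]
(-89, -2, 191) [-0.1, 0.14, -0.31]
```

Emit:
apply_moves --steps '[-0.05, 0.1, -0.2, 0, -0.05, 0.1, -0.4, 0, -0.05, 0.1, -0.6, 0, -0.05, 0.1, -0.6, 0]'

```text
clock: 17.15
position: [0.4456, 0.2031, 0.1701]
ee_rot: [0.001, 0.73, 0.683, 0.002]
contact_force: [-1.6, -2.6, 8.9]
width: -0.0
gripper_force: 4.4
```

Emit:
apply_moves --steps '[0, 0, -0.2, 0, 0, 0, -0.4, 0, 0, 0, -0.4, 0]'

```text
clock: 17.4
position: [0.4457, 0.2034, 0.1687]
ee_rot: [0.002, 0.73, 0.683, 0.002]
contact_force: [-5.8, -3.2, 24.1]
width: 0.0
gripper_force: 12.4
```

Emit:
apply_moves --steps '[0, 0, 0, 0, 0, 0, 1, 0, 0, 0, 4, 0, 0, 0, 8, 0, -0.3, -2, 12, 0, -1, -6, 13, 0, -1, -9, 13, 0, -1, -9, 13, 0]'

```text
clock: 18.07
position: [0.4347, 0.109, 0.2959]
ee_rot: [0.003, 0.732, 0.681, 0.001]
contact_force: [-0.0, 0.2, -0.8]
width: 0.0001
gripper_force: 0.0
```

```bash
python3 - <<'E'
from chk import *
print(padbay(),get_state()['contact_force'])
c=calibration('wrist'); w=np.ascontiguousarray(get_image('wrist')[:,:,::-1]); cv2.imwrite('pics/w8.png',w)
chk(c,w,0)
w=np.ascontiguousarray(get_image('side')[:,:,::-1]); cv2.imwrite('pics/s8.png',w)
E
```

```text
[-0.18356995  0.00132588  0.31492043] [-0.0082861   0.18857592 -0.80155564]
bbox [  211     0   144    94 12801]
th,u,y,yaw,dz [-4.76 47.5  -1.95 -0.38 -1.87] miss px 48.0 of 12801
tab 2 [] []
tab 5 [] []
tab 8 [] []
pred tab [[178.4, -95.7], [382.1, -96.2]]
```

Emit:
apply_moves --steps '[0, -3, 0, 0, 0, -6, 0, 0, 0, -6, 0, 0, 0, -6, 0, 0, 0, -6, 0, 0]'

```text
clock: 18.58
position: [0.4343, 0.0543, 0.2934]
ee_rot: [-0.001, 0.73, 0.683, 0.0]
contact_force: [-0.2, 0.4, -0.7]
width: -0.0003
gripper_force: 0.0
```

```bash
python3 - <<'E'
from chk import *
c=calibration('wrist'); w=np.ascontiguousarray(get_image('wrist')[:,:,::-1]); cv2.imwrite('pics/w9.png',w)
chk(c,w,0)
# white bin front rim vs red front rim, side camera: predicted level corners
cs=calibration('side'); s=cv2.imread('pics/s8.png'); h=cv2.cvtColor(s,cv2.COLOR_BGR2HSV).astype(int); red=(((h[...,0]<6)|(h[...,0]>174))&(h[...,1]>150)&(h[...,2]>70)).astype('uint8')
n,l,st,_=cv2.connectedComponentsWithStats(red)
print(st[1:][st[1:,4]>300].tolist())
F=np.array([[-45,-55,90],[-45,-55,0],[-45,55,0],[-45,55,90]])/1000
for th in(4,0,-5):
    A=R.from_euler('y',th,degrees=True).apply(F-np.array([.047,0,.077]))+[-.001,-.002,.160]
    print(th,proj(cs,body(d['bay'],A)).round(1).tolist())
f=(l==[i for i in range(1,n) if st[i,4]>1500 and st[i,0]<230][0])
hull=cv2.convexHull(np.argwhere(f)[:,::-1].astype('int32')); print(cv2.approxPolyDP(hull,3,True).reshape(-1,2).tolist())
E
```

```text
bbox [ 209    0  143   39 4960]
th,u,y,yaw,dz [-1.680e+00  4.613e+01 -1.910e+00  1.000e-02 -2.000e+00] miss px 64.0 of 4960
tab 2 [] []
tab 5 [] []
tab 8 [] []
pred tab [[160.4, -243.5], [391.6, -243.5]]
[[235, 99, 52, 43, 708], [174, 138, 49, 50, 1899]]
4 [[220.4, 147.9], [223.7, 178.5], [183.6, 186.9], [178.4, 155.7]]
0 [[220.7, 150.3], [223.4, 179.7], [183.5, 188.0], [178.8, 158.1]]
-5 [[221.0, 153.2], [222.9, 180.8], [183.4, 189.1], [179.3, 161.1]]
[[222, 179], [184, 187], [174, 144], [212, 138], [220, 152]]
```

Emit:
apply_moves --steps '[0, 3, 1, 0, 0, 6, 2, 0, 0, 9, 3, 0, 0, 11, 3, 0, 0, 11, 3, 0, 0, 11, 3, 0, 0, 11, 3, 0, 0, 11, 3, 0]'

```text
clock: 19.3
position: [0.4338, 0.1627, 0.3234]
ee_rot: [-0.0, 0.73, 0.683, -0.0]
contact_force: [1.2, 1.1, 1.2]
width: 0.0002
gripper_force: 0.0
```

```bash
python3 - <<'E'
from chk import *
c=calibration('wrist'); w=np.ascontiguousarray(get_image('wrist')[:,:,::-1]); cv2.imwrite('pics/w10.png',w); np.save('cw10.npy',c,allow_pickle=True)
chk(c,w,0); print(padbay())
# bar visibility + white bin rim: predicted corners for level
W=np.array([[-92,-80,173],[-92,-190,173],[-2,-80,173],[-92,55,173],[-92,-55,173],[-2,55,173]])/1000-[.001,.0015,0]
print(proj(c,body(d['bay'],W)).round(1).tolist())
h=cv2.cvtColor(w,cv2.COLOR_BGR2HSV).astype(int); red=((h[...,0]<6)|(h[...,0]>174))&(h[...,1]>150)
for col in(250,280,310,330): r=np.flatnonzero(red[:,col]); print(col,r.min(),r.max(),[int(x) for x in h[r.max()-14:r.max()+3,col,2]])
for col in(400,430): print(col,[int(x) for x in w[60:160:2,col].mean(1)])
E
```

```text
bbox [  228    51   124   102 11802]
th,u,y,yaw,dz [-5.73 48.25 -2.1  -0.48 -1.98] miss px 45.0 of 11802
tab 2 [] []
tab 5 [] []
tab 8 [] []
pred tab [[208.5, 28.9], [368.7, 28.8]]
[-0.13020872  0.00563739  0.34242401]
[[370.1, 151.3], [483.0, 151.2], [380.0, 48.2], [231.5, 151.3], [344.4, 151.3], [226.0, 48.3]]
250 52 152 [113, 119, 113, 115, 113, 113, 162, 236, 242, 241, 242, 243, 246, 253, 202, 135, 151]
280 52 152 [115, 116, 118, 116, 111, 111, 152, 222, 240, 240, 242, 243, 244, 248, 250, 195, 114]
310 52 152 [115, 112, 113, 115, 111, 114, 144, 212, 238, 239, 241, 243, 245, 252, 243, 120, 107]
330 52 152 [112, 112, 111, 117, 111, 104, 140, 206, 240, 237, 238, 241, 244, 249, 247, 122, 109]
400 [231, 231, 233, 241, 241, 241, 242, 242, 241, 241, 241, 241, 242, 242, 240, 241, 240, 242, 242, 241, 242, 241, 242, 242, 241, 241, 242, 241, 242, 242, 242, 243, 241, 242, 241, 242, 246, 132, 118, 122, 118, 129, 242, 242, 244, 251, 181, 179, 178, 179]
430 [230, 230, 231, 242, 240, 241, 240, 241, 241, 242, 240, 241, 241, 240, 241, 241, 240, 240, 241, 240, 241, 241, 241, 241, 241, 240, 241, 241, 242, 241, 242, 241, 240, 241, 242, 241, 244, 160, 117, 114, 119, 122, 235, 241, 244, 250, 178, 177, 176, 179]
```

```bash
python3 - <<'E'
from tilt import *
c=np.load('cw10.npy',allow_pickle=True).item(); w=cv2.imread('pics/w10.png'); h=cv2.cvtColor(w,cv2.COLOR_BGR2HSV).astype(int)
red=((h[...,0]<6)|(h[...,0]>174))&(h[...,1]>150)
for r in(60,80,100,120,140,145,148,150): k=np.flatnonzero(red[r]); print(r,k[0],k[-1],end=' | ')
print()
for r in(148,150): print(r,[int(x) for x in w[r,220:236].mean(1)],[int(x) for x in h[r,338:358,2]],'white',[int(x) for x in w[r,362:376].mean(1)],[int(x) for x in w[r,474:494].mean(1)])
P=np.array([[45,55,90],[45,-55,90],[-45,-55,90],[-45,55,90]])/1000
for th in(2,0,-1.5,-3,-5):
    A=R.from_euler('y',th,degrees=True).apply(P-np.array([.047,0,.077]))+[-.001,-.002,.160]; q=proj(c,body(d['bay'],A)); print(th,q.round(1).tolist(),'w',(q[2]-q[3])[0].round(1))
W=np.array([[-92,-80,173],[-92,-190,173]])/1000-[.001,.0015,0]; q=proj(c,body(d['bay'],W)); print('white w',(q[1]-q[0])[0])
E
```

```text
60 228 350 | 80 229 349 | 100 230 347 | 120 231 345 | 140 232 343 | 145 233 342 | 148 233 342 | 150 234 342 | 
148 [185, 182, 178, 177, 176, 182, 180, 183, 182, 183, 187, 184, 166, 125, 84, 81] [240, 238, 239, 239, 234, 212, 221, 244, 244, 244, 244, 246, 246, 247, 247, 246, 246, 249, 249, 247] white [240, 241, 241, 232, 195, 140, 117, 124, 192, 240, 247, 245, 244, 245] [241, 242, 241, 241, 241, 241, 243, 238, 205, 187, 184, 181, 181, 184, 181, 181, 184, 188, 189, 185]
150 [184, 183, 178, 178, 179, 179, 182, 183, 184, 186, 185, 185, 168, 127, 81, 82] [244, 245, 243, 246, 244, 223, 183, 187, 179, 159, 154, 157, 149, 125, 128, 127, 125, 127, 126, 118] white [100, 98, 98, 108, 106, 105, 114, 150, 226, 254, 255, 253, 254, 253] [249, 248, 248, 249, 249, 249, 250, 244, 199, 189, 186, 184, 183, 184, 187, 184, 189, 192, 185, 187]
2 [[226.5, 47.7], [352.1, 47.6], [345.7, 151.3], [231.5, 151.3]] w 114.1
0 [[226.5, 48.3], [352.1, 48.2], [345.0, 151.3], [232.1, 151.3]] w 112.9
-1.5 [[226.6, 48.7], [352.0, 48.7], [344.4, 151.2], [232.5, 151.2]] w 112.0
-3 [[226.6, 49.2], [352.0, 49.1], [343.9, 151.1], [232.8, 151.1]] w 111.1
-5 [[226.7, 49.7], [351.9, 49.7], [343.3, 150.8], [233.4, 150.8]] w 109.9
white w 112.91338231258572
```

The front rim sits about 2–4° below level, because the tongue is slightly out along the slat. A gentle inward nudge high on the front wall should seat the back flat against the rail.

Emit:
apply_moves --steps '[0.3, 0.3, -4, 0, 0.6, 0.3, -8, 0, 0.7, 0.3, -12, 0, 0.7, 0.3, -16, 0, 0.7, 0.4, -17, 0, 0.7, 0.8, -17, 0, 0.7, 1.2, -17, 0, 0.7, 1.2, -17, 0]'

```text
clock: 20.02
position: [0.4427, 0.1756, 0.1552]
ee_rot: [0.001, 0.731, 0.683, 0.002]
contact_force: [-0.2, 0.1, 0.4]
width: 0.0002
gripper_force: 0.0
```

```bash
python3 nxt.py "(-103,-2,172)"
```

```text
pad [-116.5   -2.2  174.2] F [-0.2  0.1  0.4]
(-103, -2, 172) [0.07, 1.35, -0.22]
```

Emit:
apply_moves --steps '[0, 0.3, 0, 0, 0, 0.6, 0, 0, 0.05, 0.9, 0, 0, 0.05, 1.1, 0, 0, 0.05, 1.3, 0, 0, 0.05, 1.3, 0, 0]'

```text
clock: 20.52
position: [0.442, 0.1874, 0.1542]
ee_rot: [0.001, 0.73, 0.683, -0.0]
contact_force: [0.2, -3.5, 3.1]
width: -0.0002
gripper_force: 1.8
```

Emit:
apply_moves --steps '[0, 0.2, 0, 0, 0, 0.4, 0, 0, 0, 0.4, 0, 0]'

```text
clock: 20.77
position: [0.442, 0.1876, 0.1543]
ee_rot: [0.004, 0.73, 0.684, -0.003]
contact_force: [0.7, -14.2, 6.9]
width: -0.0001
gripper_force: 7.0
```

Emit:
apply_moves --steps '[0, 0, 0, 0, 0, -1.5, 0, 0, 0, -3.5, 1, 0, 0, -4, 5, 0, -0.5, -3, 9, 0, -0.7, -2.5, 13, 0, -0.7, -2.5, 17, 0, -0.7, -2.5, 17, 0]'

```text
clock: 21.43
position: [0.4382, 0.1686, 0.3318]
ee_rot: [0.004, 0.73, 0.683, 0.007]
contact_force: [0.5, -0.0, 1.1]
width: 0.0
gripper_force: 0.0
```

Emit:
apply_moves --steps '[0, 0, 0, 0, 0, 0, 0, 0, 0, 0, 0, 0]'

```text
clock: 21.68
position: [0.4337, 0.1669, 0.3219]
ee_rot: [-0.001, 0.731, 0.683, -0.001]
contact_force: [-0.2, -0.7, -0.3]
width: -0.0002
gripper_force: 0.0
```

```bash
python3 - <<'E'
from tilt import *
from scipy.optimize import least_squares
c=calibration('wrist'); w=np.ascontiguousarray(get_image('wrist')[:,:,::-1]); cv2.imwrite('pics/w11.png',w); h=cv2.cvtColor(w,cv2.COLOR_BGR2HSV).astype(int)
red=((h[...,0]<6)|(h[...,0]>174))&(h[...,1]>150)
rows=np.arange(60,140,2); k=[np.flatnonzero(red[r]) for r in rows]; L=np.polyfit(rows,[a[0] for a in k],1); Rr=np.polyfit(rows,[a[-1]+1 for a in k],1)
fr=np.mean([np.flatnonzero(red[:,x]).max()+1 for x in range(250,330,10)]); print('L',L.round(3),'R',Rr.round(3),'front row',fr)
# white rim: inner/outer left (toward red) and right outer edge
P=np.array([[45,55,90],[45,-55,90],[-45,-55,90],[-45,55,90]])/1000
for th in(3,1,0,-1,-3,-5):
    A=R.from_euler('y',th,degrees=True).apply(P-np.array([.047,0,.077]))+[-.001,-.002,.160]; q=proj(c,body(d['bay'],A))
    l=(q[3]-q[0]); r=(q[2]-q[1]); print(th,'L',(l[0]/l[1]).round(3),'R',(r[0]/r[1]).round(3),'w@100',(q[1]+r*(100-q[1][1])/r[1]-q[0]-l*(100-q[0][1])/l[1])[0].round(1),'front',q[2][1].round(1))
print('w@100',np.polyval(Rr,100)-np.polyval(L,100), get_state()['clock'])
# bystanders: compare start/now in top view
a=cv2.imread('pics/top0.png'); b=cv2.resize(get_image('top')[:,:,::-1],(800,600),interpolation=cv2.INTER_CUBIC)
D=(np.abs(a.astype(int)-b).max(2)>40).astype('uint8'); n,l,s,ce=cv2.connectedComponentsWithStats(cv2.morphologyEx(D,cv2.MORPH_OPEN,np.ones((3,3),'uint8'))); print(s[1:][s[1:,4]>60].tolist())
E
```

```text
L [5.60000e-02 2.25343e+02] R [-8.70000e-02  3.57728e+02] front row 157.0
3 L 0.045 R -0.06 w@100 120.7 front 155.9
1 L 0.05 R -0.067 w@100 120.1 front 155.9
0 L 0.053 R -0.07 w@100 119.8 front 155.9
-1 L 0.055 R -0.074 w@100 119.5 front 155.8
-3 L 0.061 R -0.08 w@100 118.9 front 155.6
-5 L 0.066 R -0.087 w@100 118.3 front 155.3
w@100 118.10722326454027 21.7333
[[453, 248, 81, 77, 3425], [95, 313, 171, 135, 8062], [216, 316, 7, 21, 101], [234, 410, 22, 92, 592], [117, 418, 27, 18, 352], [131, 433, 31, 129, 1324], [230, 449, 35, 85, 735], [0, 522, 53, 39, 1434], [151, 548, 91, 33, 1033], [214, 563, 31, 37, 660], [372, 569, 43, 18, 308], [154, 587, 24, 13, 122], [378, 593, 15, 7, 64]]
```

```bash
python3 -c "
from rig import *
print(sign_off())"
```

```text
the job is handed in; nothing more can be done
None
```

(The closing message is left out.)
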